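Pin the gingerbread-house plate to its globe base with the lamp post

TASK

Pin the gingerbread-house plate to its walnut base with the brass lamp post: put the post's stem through the plate's hole and, pressing lightly, turn the plate clockwise with it until the stem drops into the hidden hole of the base. Then push the post fully home, collar flush on the plate, and let go, leaving it upright. Press gently, never with more than 30 N (ceramic and walnut mark easily), keep the gripper off the plate, house and nest, and leave the firs, dome and spare base where they are.

Things in the scene. Friction and masses are not known exactly. Their poses are not given: they have to be found in the camera images.
- post_grip (a point): Brass lamp post (75 g, 131 mm tall): middle of its plain round shaft, where to grip it; z points up to the lantern. Shaft 12 mm across, from 27 mm below this point to 27 mm above; over it a lantern 19 mm across, 27 mm high; under it a collar 20 mm across, 4 mm thick, then the stem, 8 mm across, 46 mm long. It starts upright in a hole of the parts block, collar on the block's top.
- post_collar (a point): Centre of the underside of the lamp post's collar, where the stem begins: 31 mm below the grip point; same axes.
- post_tip (a point): Lower end of the lamp post's stem, on its axis, 77 mm below the grip point; same axes. The last 3 mm of the stem taper from 8 to 5.6 mm; a groove runs round it about 12 mm above the tip.
- block: Fixed plywood parts block, 170 mm (its x) by 56 mm (its y) by 55 mm high, origin at the centre of its underside. Three holes in a row along its x, 56 mm apart, 10.5 mm across and 50 mm deep: the lamp post stands in one of them, white resin firs in the other two.
- plate_hole (a point): Centre of the upper mouth of the hole in the white ceramic plate (disc 96 mm across, 10 mm thick, top 66 mm above the shelf). Hole 10.5 mm across, 1.5 mm countersink. x points radially outward, z up: the vertical axis on which the plate turns lies 34 mm from here along -x. The plate can only turn; dragging it round by its hole takes about 1 to 2 N.
- plate: The ceramic plate with the gingerbread house on it, turning as one piece on the walnut base; origin on the turning axis at the plate's underside, 56 mm above the shelf, x towards the plate's hole. A stem lowered through the plate's hole first stands on the walnut, 10 mm below the plate's top.
- house (a point): Centre of the gingerbread house on the plate, half-way up: 41 mm (x) by 54 mm (y) over the eaves, 63 mm high above the plate. It stands across the plate from the hole; its nearest edge is 27 mm from the hole's centre. Axes as the plate hole.
- nest: Fixed nest, 150 x 150 x 10 mm aluminium, origin at the centre of its underside, under the turning axis. In it is clamped the round unmarked walnut base (112 mm across, 46 high; cannot turn). The base's 9.6 mm through hole, 34 mm from the axis, is covered by the plate: it lies 3.4 to 9.2 mm along the circle CLOCKWISE (seen from above; towards -y of point plate_hole) of the plate's starting hole.
- lamp_post: The lamp post as a whole; origin at its stem's lower end, z up the post. When the stem has found the base's hole it can go 36 mm into the base. 24 mm below the base's top two sprung balls meet the stem: pushing past them takes a light push of about 3 to 8 N (the post's weight alone is not enough), and they spring into the stem's groove when the post is home.
- fir_a: White resin fir on a brass stem like the post's, standing in a hole of the block: reaches 58 mm above the block's top, 34 mm across; origin at the lower end of its stem, 46 mm below the block's top. A bystander.
- fir_b: The other white resin fir, the same. A bystander.
- glass_dome: Loose glass dome standing on its neck, 100 mm across and 100 mm high, origin at the centre of its underside. A bystander.
- spare_base: Loose spare walnut base, round, 112 mm across and 46 mm high, origin at the centre of its underside. A bystander.

How it is judged:
On the way, in this order (a step that is already met when the one before it is completed fails the run):
1. the post is lifted clear of the parts block (z of post_tip in the frame of block above 0.057 m), for 0.1 s.
2. the stem stands in the plate's hole (z of post_tip in the frame of plate_hole below -0.006 m and horizontal distance between post_tip and plate_hole below 0.003 m), for 0.1 s.
3. the stem has dropped into the base's hole (z of post_tip in the frame of plate_hole below -0.016 m and horizontal distance between post_tip and plate_hole below 0.003 m), for 0.1 s.
At the end, for the whole second after the job is handed in: The lamp post stands released in the stack: underside of its collar within 2 mm of the plate's top, its axis within 3 mm of the plate hole's and within 4 degrees of upright, so that its stem passes through the plate and 36 mm into the base; everything at rest (z of post_collar in the frame of plate_hole below 0.002 m and horizontal distance between post_collar and plate_hole below 0.003 m and angle between post_grip's own z axis and vertical below 0.07 rad and linear speed of plate below 0.01 m/s and contact force between the fingers and nest below 0.5 N); the robot touches nothing.
It fails at once if the lamp post pressed on the plate or base with more than 30 N (contact force between lamp_post and nest above 30 N).
It fails at once if the gripper or arm touched the plate, the house or the nest (contact force between any of the fingers, the arm and nest above 2 N).
It fails at once if a bystander was moved by more than 15 mm (distance of any of fir_a, fir_b, glass_dome, spare_base from where it was at the start of the episode above 0.015 m).
It also fails if it takes over 61 s, if anything falls off the work surface, if the arm or the gripper's body presses on something with over 40 N, if the wrist force passes 120 N, or if a joint passes its speed limit or range.

ROBOT

A 6-joint arm with a two-finger parallel gripper is mounted at the origin on the work surface. World frame = base frame: x ahead of the robot, y to its left, z up, the work surface at z = 0. Lengths are in m, angles in rad, forces in N, time in s.
With the tool pointing down it reaches from about 0.25 to 0.775 m from the base axis. Payload 4 kg.
Tool frame: the origin (TCP) lies where the fingers leave the gripper's body, on its centre line; the fingertips stand 97 mm ahead of it and the grasp point (between the pads) lies 78 mm ahead of it; z points along the fingers, x is the direction in which the jaws open and shut, and the axes are right-handed (so a half turn about z gives the same grasp; the last joint's range is limited). The gripper opens to 94 mm and grips with 3 to 60 N. Pads are 16 mm wide; open, the fingers measure 119 mm over their backs; the gripper's body (75 mm by 177 mm) begins 78 mm behind the grasp point.
Start: joints at [-1.289, 0.087, 1.371, -0, 1.684, -0.103], TCP at [0.206, -0.51, 0.303] pointing down, gripper open.
Joint ranges: [-3.1, 3.1], [-0.76, 2.03], [0.27, 2.55], [-1.08, 4.22], [0.17, 2.65], [-2.57, 2.57]. Speed limits (rad/s): [2.79, 2.79, 3.14, 3.14, 3.14, 3.14].

INTERFACE

Orientations are given as [roll, pitch, yaw] about the fixed x, y, z axes, in that order (R = Rz(yaw) Ry(pitch) Rx(roll)).
In Python, from bench import * gives the robot as it stands.
- The arm moves only by the tool jog_arm, never from a script. Its argument "moves" is a list of rows, each a list of 7 numbers: the turn, a rotation vector about the world's x, y, z in rad, then the shift along the world's x, y, z in mm, then the finger opening in mm, from 0 to 94. In form: [[rx, ry, rz, tx, ty, tz, fingers], ...]. A call has 1 to 12 rows; each row shifts and turns the commanded pose from where the row before left it; what a row does not reach is not made up. A row lasts 1/8 s, in which the tool goes at most 62.5 mm and 10.7 degrees, less where a joint would pass 70% of its speed; a pose out of reach is approached as far as the arm can. A call is refused whole if a number of a shift passes 62.5 or a number of a turn 0.188, either way. A call with a gripper value outside its range is refused whole. The fingers move at their own pace and stop on an object; the grip force is fixed at half the most. Time passes only in rows, so rows that do not move let the fingers close. It gives the time, the measured TCP pose, the force and the opening at its end, in the units of the state.
- get_obs(): the state, without advancing time (a new reading comes with each control period).
- snapshot(name): name is "scene" or "top" or "wrist"; returns the picture (480x640x3 uint8, red, green, blue); there is no depth.
- get_calibration(name): a dict with "camera_matrix" (3x3 intrinsics, pixels), "k1" (the pictures are not rectified: a ray, as slopes to the right and down, at radius r is drawn at 1 + k1 r^2 times it, then the intrinsics apply), "R" (3x3) and "t" (3): a world point X has camera coordinates R X + t. Camera axes: x right, y down, z forward; pixel columns grow to the right and rows downward; lengths in m; the calibration is good to about 2 mm. A picture is of the moment at which its call begins: read the wrist's pose just before it. get_calibration takes no time and is no camera call; for the wrist camera it gives the pose at the moment of the call.
- close_job(): hands the job in, once; it reports no verdict.
Trained networks look in the newest picture that a camera, given by its name, has taken for a name from the list of things; names that differ only in an ending like _2 or _b are one class to them, and where a whole thing is asked for, a point or a joint stands for the part that bears it (a point fixed in the world has none). Each returns a list of dicts, best first, with "conf" (0 to 1); they miss things now and then, are a little off and sometimes report something else, mostly with a low value. They report only what shows in the picture. A call takes as long as a camera call.
- look_for(label, camera): "bbox" ([left, top, right, bottom] in pixels, round what is visible of it).
The state is a dict: "time": time; "joint_positions": joint angles; "qvel": joint speeds; "joint_torque": joint torques, N m; "tool_pos": TCP position; "ee_rot": TCP orientation; "wrist_force": force on the tool from outside, world axes, zero at the start; "wrist_torque": the same for the moment, N m; "width": finger opening in m.
Only numpy, scipy, OpenCV 4.12 (cv2) and the standard library are available. Lean on these libraries where they do the work, as an engineer would, in place of code of your own. Each camera call takes 0.05 s, during which the arm holds its last target.

## Working session

There is one attempt and no reset: what is moved stays moved. The work goes in short steps, Python scripts to look and compute and a tool call to move; the robot and the scene stay as the last step left them, time stands still between calls to the robot, and variables do not carry over. Pictures are saved under pics/ and viewed, and the job is handed in when it is done.

Besides the shell and the picture viewer there is one more tool, called after ">>>" as name(argument=value, ...) on one line, values as JSON. jog_arm: Moves the arm, as the interface text tells. Its arguments: {"type":"object","properties":{"moves":{"type":"array","items":{"type":"array","items":{"type":"number"}}}},"required":["moves"]}

```bash
mkdir -p pics; ls
python3 - <<'E'
from bench import *
import cv2
for n in ("scene","top","wrist"):
    im=snapshot(n); cv2.imwrite(f"pics/{n}0.png",im[:,:,::-1])
    c=get_calibration(n); print(n,c)
o=get_obs()
for k in o: print(k,o[k])
E
```

```text
pics
scene {'camera_matrix': array([[469.98507205,   0.        , 312.88671039],
       [  0.        , 469.98507205, 239.10085879],
       [  0.        ,   0.        ,   1.        ]]), 'k1': 0.02825383769142284, 'R': array([[ 0.70887163,  0.70533642,  0.00124622],
       [ 0.37497107, -0.37535279, -0.84764791],
       [-0.59740917,  0.60134085, -0.53055769]]), 't': array([-0.45347899, -0.11716185,  1.33975607])}
top {'camera_matrix': array([[478.57987382,   0.        , 323.735111  ],
       [  0.        , 478.57987382, 235.808809  ],
       [  0.        ,   0.        ,   1.        ]]), 'k1': -0.0996614777728066, 'R': array([[-0.00858485, -0.99975301, -0.0204992 ],
       [-0.9824359 ,  0.012254  , -0.18619758],
       [ 0.18640279,  0.01854067, -0.98229845]]), 't': array([0.05635605, 0.59646154, 0.79014087])}
wrist {'camera_matrix': array([[407.53286329,   0.        , 316.62847359],
       [  0.        , 407.53286329, 239.86095013],
       [  0.        ,   0.        ,   1.        ]]), 'k1': -0.03991214701342349, 'R': array([[ 0.37505455, -0.92700157, -0.00147341],
       [-0.89664388, -0.36317468,  0.25324673],
       [-0.23529522, -0.09366021, -0.9674006 ]]), 't': array([-0.54913306, -0.02784355,  0.39031436])}
time 0.15
joint_positions [-1.28906005e+00  8.77868793e-02  1.37187670e+00 -1.12792240e-05
  1.68361378e+00 -1.03112670e-01]
qvel [-0.0004688  -0.00301339 -0.00358693 -0.0006568  -0.00066504  0.00059635]
joint_torque [ 2.12960760e-03 -3.40642297e+01 -3.02793324e+01  7.19060702e-02
  3.05333524e-02 -1.17019131e-04]
tool_pos [ 0.20639579 -0.50952923  0.30178744]
ee_rot [-3.14143040e+00  1.67691859e-03 -1.18594850e+00]
wrist_force [-0.21638521 -0.26898634 -0.46677139]
wrist_torque [-0.0244173   0.03307079 -0.0197857 ]
width 0.09393381993463365
```

View pics/scene0.png

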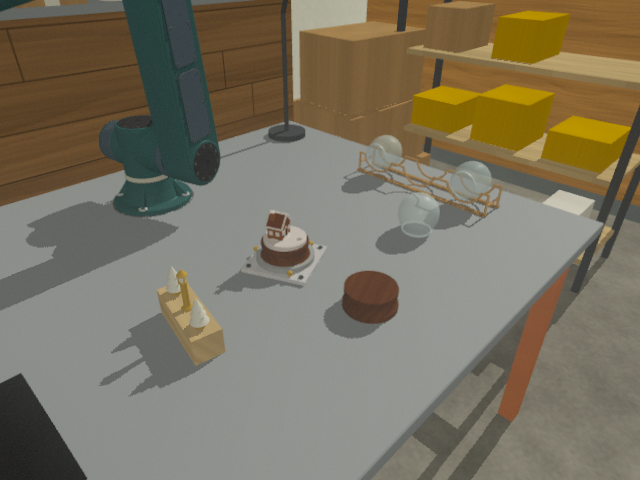

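View pics/top0.png

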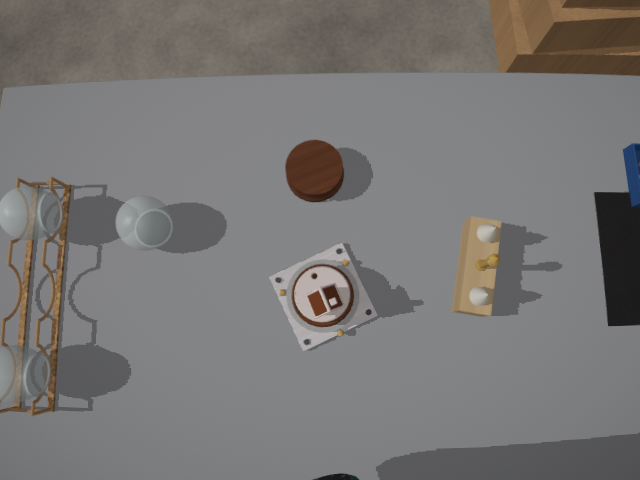

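View pics/wrist0.png

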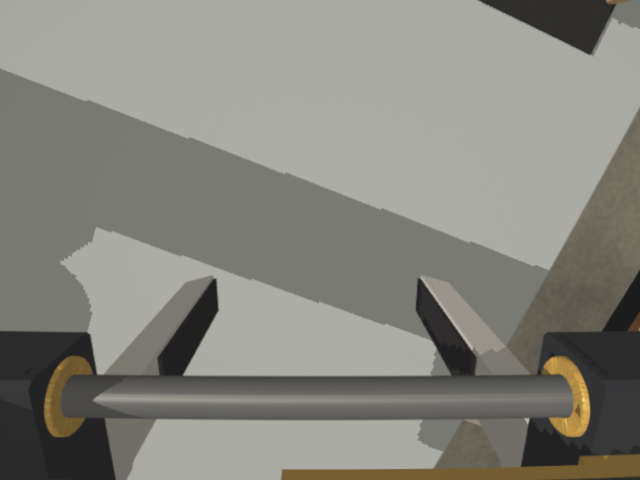

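```bash
cat > h.py <<'E'
import numpy as np, cv2
def D(c): return np.array([c["k1"],0,0,0.])
def ray(c,uv):
    p=cv2.undistortPoints(np.array([[uv]],float),c["camera_matrix"],D(c))[0,0]
    d=c["R"].T@np.array([p[0],p[1],1.]); o=-c["R"].T@c["t"]; return o,d/np.linalg.norm(d)
def onz(c,uv,z):
    o,d=ray(c,uv); return o+d*(z-o[2])/d[2]
def proj(c,X):
    X=np.atleast_2d(np.array(X,float)); r,_=cv2.Rodrigues(c["R"])
    return cv2.projectPoints(X,r,c["t"],c["camera_matrix"],D(c))[0][:,0]
def tri(l):
    A=np.zeros((3,3));b=np.zeros(3)
    for c,uv in l:
        o,d=ray(c,uv);P=np.eye(3)-np.outer(d,d);A+=P;b+=P@o
    X=np.linalg.solve(A,b); return X,[np.linalg.norm(np.cross(X-ray(c,uv)[0],ray(c,uv)[1])) for c,uv in l]
E
python3 - <<'E'
import cv2
t=cv2.imread("pics/top0.png");s=cv2.imread("pics/scene0.png")
cv2.imwrite("pics/t_plate.png",cv2.resize(t[230:360,255:395],None,fx=5,fy=4.6,interpolation=cv2.INTER_CUBIC)[:598,:700])
cv2.imwrite("pics/t_block.png",cv2.resize(t[205:325,440:540],None,fx=5,fy=5,interpolation=cv2.INTER_CUBIC))
cv2.imwrite("pics/s_block.png",cv2.resize(s[255:365,145:235],None,fx=5,fy=5,interpolation=cv2.INTER_CUBIC))
cv2.imwrite("pics/s_plate.png",cv2.resize(s[200:290,235:335],None,fx=6,fy=6,interpolation=cv2.INTER_CUBIC))
E
```

```text
(no output)
```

View pics/t_plate.png

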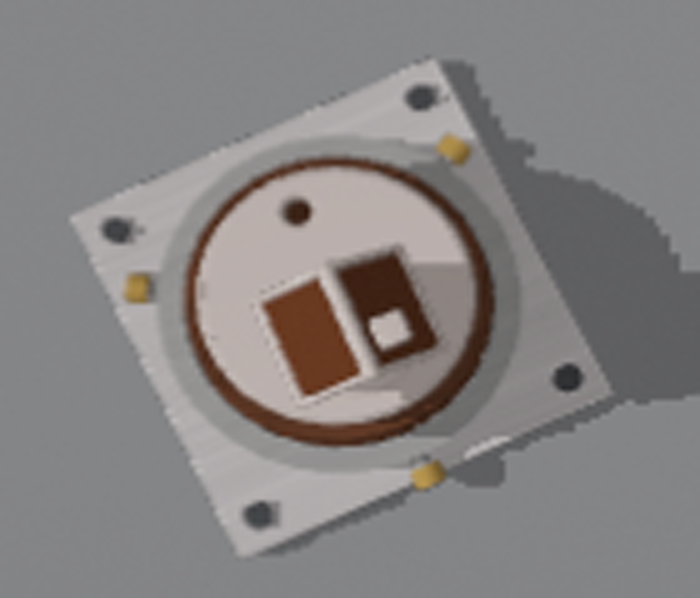

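View pics/t_block.png

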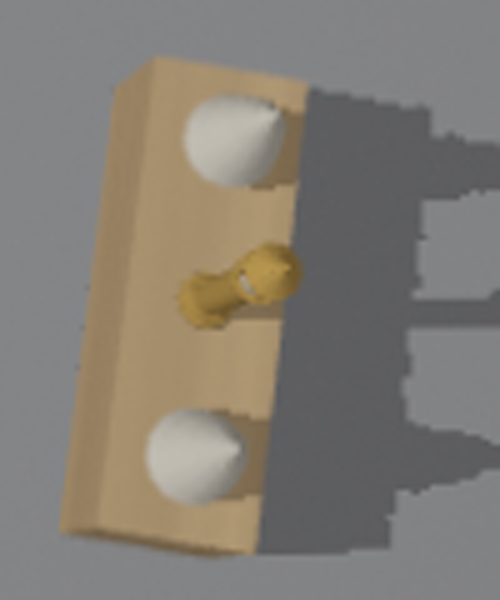

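View pics/s_block.png

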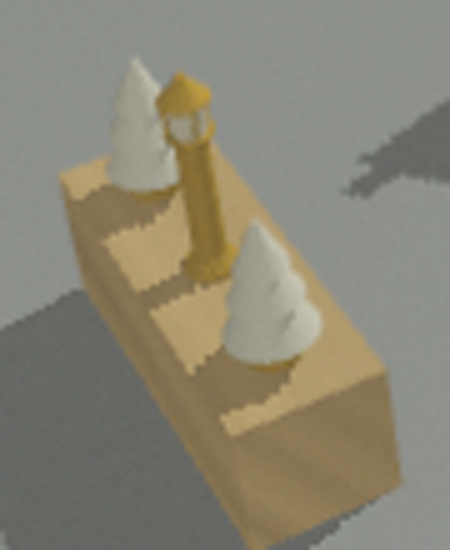

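View pics/s_plate.png

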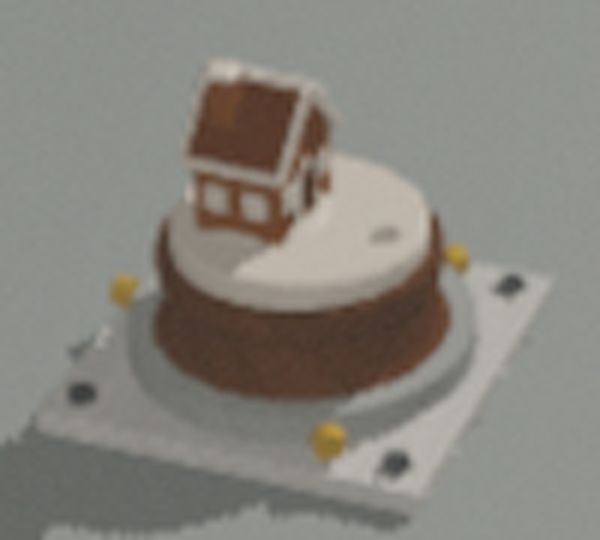

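Run:
```python
from bench import *
from h import *
ct=get_calibration("top");cs=get_calibration("scene")
T=lambda x,y:((x+.5)/5-.5+255,(y+.5)/4.6-.5+230)
B=lambda x,y:((x+.5)/5-.5+440,(y+.5)/5-.5+205)
SB=lambda x,y:((x+.5)/5-.5+145,(y+.5)/5-.5+255)
SP=lambda x,y:((x+.5)/6-.5+235,(y+.5)/6-.5+200)
cor=[onz(ct,T(*p),.01) for p in [(437,60),(70,215),(240,556),(610,393)]]
print("nest corners",np.round(cor,4)); print("ctr",np.mean(cor,0), [np.linalg.norm(cor[i]-cor[i-1]) for i in range(4)])
sc=[onz(cs,SP(*p),.01) for p in [(553,275),(420,495),(37,420)]];print("scene nest",np.round(sc,4))
h=onz(ct,T(297,211),.066);print("hole top",h)
print("hole scene",onz(cs,SP(385,235),.066),"tri",tri([(ct,T(297,211)),(cs,SP(385,235))]))
pc=[onz(ct,T(*p),.066)[:2] for p in [(193,300),(475,300),(335,166),(335,425),(235,205),(440,215),(240,390),(440,370)]]
A=np.array([[2*p[0],2*p[1],1] for p in pc]);s=np.linalg.lstsq(A,np.sum(np.square(pc),1),rcond=None)[0]
print("plate circ",s[:2],np.sqrt(s[2]+s[0]**2+s[1]**2))
print("dist hole-axis",np.linalg.norm(h[:2]-np.mean(cor,0)[:2]),np.linalg.norm(h[:2]-s[:2]))
print("block top corners",np.round([onz(ct,B(*p),.055) for p in [(155,57),(310,83),(257,553),(100,540)]],4))
tip=tri([(ct,B(287,266)),(cs,SB(183,73))]);print("lantern top (z~.140)",tip)
print("collar top",onz(ct,B(203,300),.058),"scene",onz(cs,SB(210,268),.057))
for z in (.086,.1):pass
print("firs",onz(ct,B(275,117),.113),onz(ct,B(238,450),.113))
for l in ("post_grip","fir_a","plate","plate_hole","glass_dome"):
  for c in("top","scene"):
    print(l,c,[(np.round(d["bbox"]).tolist(),round(d["conf"],2)) for d in look_for(l,c)][:3])
```

```text
nest corners [[ 0.5925  0.0171  0.01  ]
 [ 0.5309  0.1535  0.01  ]
 [ 0.3964  0.0908  0.01  ]
 [ 0.4583 -0.0437  0.01  ]]
ctr [0.49452664 0.05439952 0.01      ] [np.float64(0.14725724844604746), np.float64(0.1496495918872269), np.float64(0.14844183566888042), np.float64(0.14810582493924956)]
scene nest [[ 0.5309  0.1558  0.01  ]
 [ 0.5958  0.0193  0.01  ]
 [ 0.4649 -0.0478  0.01  ]]
hole top [0.5258343  0.06729092 0.066     ]
hole scene [0.52794719 0.06827581 0.066     ] tri (array([0.52658436, 0.06812627, 0.06530081]), [np.float64(0.001048212973990117), np.float64(0.0010482129739899286)])
plate circ [0.4947564  0.05530685] 0.04767084389134822
dist hole-axis 0.033857908145716605 0.03330846396844711
block top corners [[ 0.6302 -0.2135  0.055 ]
 [ 0.62   -0.2694  0.055 ]
 [ 0.4537 -0.2385  0.055 ]
 [ 0.4593 -0.1836  0.055 ]]
lantern top (z~.140) (array([ 0.54295514, -0.22462932,  0.14082655]), [np.float64(0.001601939303999371), np.float64(0.0016019393039993686)])
collar top [ 0.54193236 -0.22399981  0.058     ] scene [ 0.54528944 -0.22709358  0.057     ]
firs [ 0.59599703 -0.23542628  0.113     ] [ 0.48596507 -0.21530877  0.113     ]
post_grip top [([474.0, 255.0, 500.0, 273.0], 0.77)]
post_grip scene [([177.0, 274.0, 192.0, 312.0], 0.81), ([261.0, 206.0, 308.0, 252.0], 0.72), ([344.0, 274.0, 399.0, 324.0], 0.21)]
fir_a top [([475.0, 224.0, 499.0, 246.0], 0.78), ([469.0, 287.0, 492.0, 310.0], 0.6)]
fir_a scene [([193.0, 300.0, 214.0, 331.0], 0.91), ([166.0, 268.0, 179.0, 295.0], 0.52)]
plate top [([297.0, 262.0, 352.0, 320.0], 0.65)]
plate scene [([262.0, 211.0, 308.0, 256.0], 0.78)]
plate_hole top [([296.0, 268.0, 349.0, 323.0], 0.97)]
plate_hole scene [([264.0, 209.0, 306.0, 252.0], 0.66)]
glass_dome top [([114.0, 193.0, 172.0, 249.0], 0.72)]
glass_dome scene [([399.0, 192.0, 441.0, 240.0], 0.85)]
```

>>> jog_arm(moves=[[0,0,-0.0566,33.5,28.5,0,60],[0,0,-0.0566,33.5,28.5,0,60],[0,0,-0.0566,33.5,28.5,0,60],[0,0,-0.0566,33.5,28.5,0,60],[0,0,-0.0566,33.5,28.5,0,60],[0,0,-0.0566,33.5,28.5,0,60],[0,0,-0.0566,33.5,28.5,0,60],[0,0,-0.0566,33.5,28.5,0,60],[0,0,-0.0566,33.5,28.5,0,60],[0,0,-0.0566,33.5,28.5,0,60],[0,0,0,0,0,0,60]])

```text
time: 2.02
tool_pos: [0.543, -0.2228, 0.3022]
ee_rot: [3.141, 0.001, -1.748]
wrist_force: [0.4, -0.1, 0.5]
width: 0.0601
```

Run:
```python
from bench import *
from h import *
c=get_calibration("wrist");im=snapshot("wrist");cv2.imwrite("pics/w1.png",im[:,:,::-1])
o=get_obs();print(o["tool_pos"])
for z,n in((.055,"blk"),(.059,"collar"),(.14,"top")): print(n,proj(c,[.5415,-.225,z]),proj(c,[.5438,-.2243,z]))
```

```text
[ 0.54200652 -0.22395265  0.30234477]
blk [[318.84922972 224.3183278 ]] [[317.52724374 221.78551367]]
collar [[318.87201778 225.3792776 ]] [[317.5346803  222.81866618]]
top [[319.48194921 253.79997175]] [[317.73380883 250.5106757 ]]
```

View pics/w1.png

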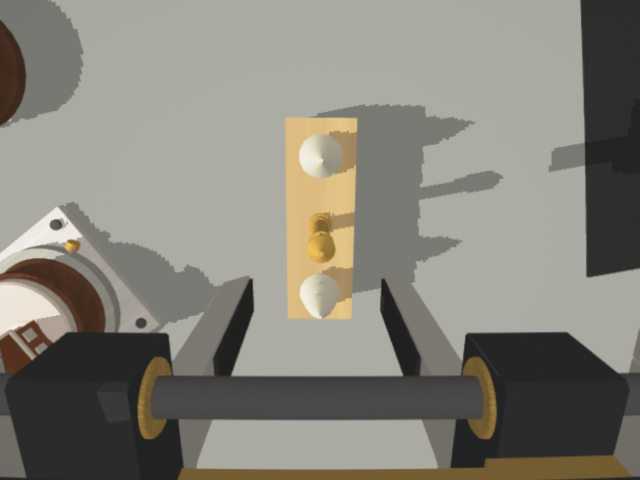

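>>> jog_arm(moves=[[0,0,0,0,-1,-25,60],[0,0,0,0,0,-25,60],[0,0,0,0,0,-25,60],[0,0,0,0,0,-25,60],[0,0,0,0,0,-20,60],[0,0,0,0,0,-12,60],[0,0,0,0,0,-6,60],[0,0,0,0,0,0,60]])

```text
time: 3.08
tool_pos: [0.5413, -0.2261, 0.1649]
ee_rot: [-3.141, -0.0, -1.752]
wrist_force: [0.2, -0.2, -0.3]
width: 0.0603
```

Run:
```python
from bench import *
from h import *
o=get_obs();print(o["tool_pos"],o["ee_rot"],o["wrist_force"])
im=snapshot("wrist");cv2.imwrite("pics/w2.png",im[:,:,::-1])
```

```text
[ 0.54132079 -0.22613565  0.16491763] [-3.14144296e+00 -2.43545573e-04 -1.75239966e+00] [ 0.22892667 -0.1570388  -0.34681536]
```

View pics/w2.png

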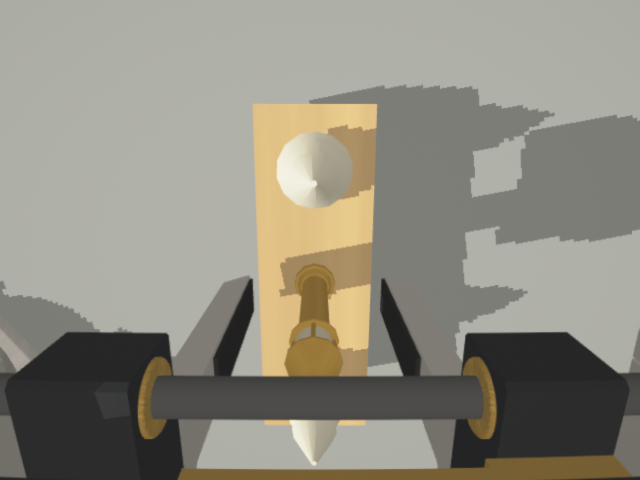

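>>> jog_arm(moves=[[0,0,0,0,0,0,20],[0,0,0,0,0,0,4],[0,0,0,0,0,0,4],[0,0,0,0,0,0,4],[0,0,0,0,0,0,4],[0,0,0,0,0,0,4]])

```text
time: 3.88
tool_pos: [0.5415, -0.2257, 0.1647]
ee_rot: [-3.142, -0.0, -1.752]
wrist_force: [1.0, 1.4, -0.3]
width: 0.0161
```

>>> jog_arm(moves=[[0,0,0,0,0,0,4],[0,0,0,0,0,0,4],[0,0,0,0,0,0,4]])

```text
time: 4.25
tool_pos: [0.5414, -0.2258, 0.1647]
ee_rot: [3.142, 0.0, -1.752]
wrist_force: [0.5, 0.5, 0.2]
width: 0.0164
```

Run:
```python
from bench import *
from h import *
o=get_obs();print(o["tool_pos"],o["width"],o["wrist_force"])
im=snapshot("wrist");cv2.imwrite("pics/w3.png",im[:,:,::-1])
```

```text
[ 0.54143469 -0.22575057  0.16467477] 0.016371635004938347 [0.46811712 0.51153653 0.21627915]
```

View pics/w3.png

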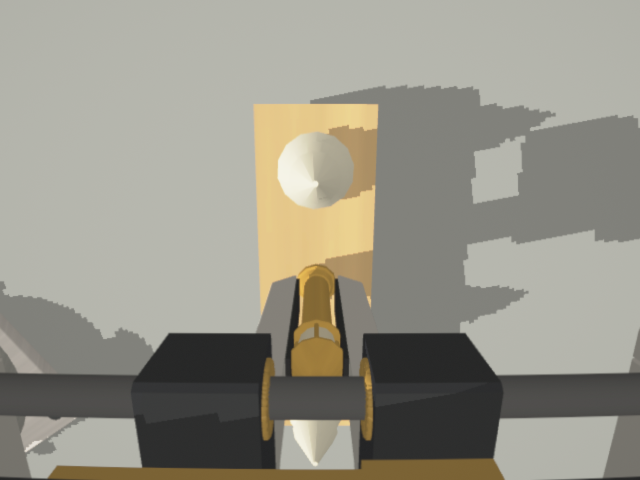

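>>> jog_arm(moves=[[0,0,0,0,0,5,0],[0,0,0,0,0,10,0],[0,0,0,0,0,15,0],[0,0,0,0,0,20,0],[0,0,0,0,0,15,0],[0,0,0,0,0,0,0]])

```text
time: 5.05
tool_pos: [0.5422, -0.2261, 0.2322]
ee_rot: [-3.137, -0.001, -1.752]
wrist_force: [0.0, 0.2, -0.6]
width: 0.0162
```

Run:
```python
from bench import *
from h import *
o=get_obs();print(o["tool_pos"],o["width"],o["wrist_force"])
for n in("wrist","scene","top"):
  im=snapshot(n);cv2.imwrite(f"pics/{n}4.png",im[:,:,::-1])
t=cv2.imread("pics/scene4.png");
cv2.imwrite("pics/s4c.png",cv2.resize(t[205:325,140:240],None,fx=5,fy=5,interpolation=cv2.INTER_CUBIC))
```

```text
[ 0.54221514 -0.22614976  0.23218611] 0.016215603257326343 [ 0.02419054  0.16403463 -0.59426783]
```

View pics/wrist4.png

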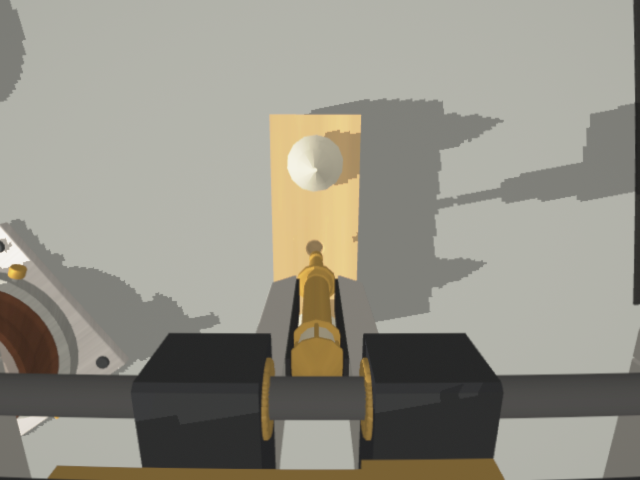

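View pics/s4c.png

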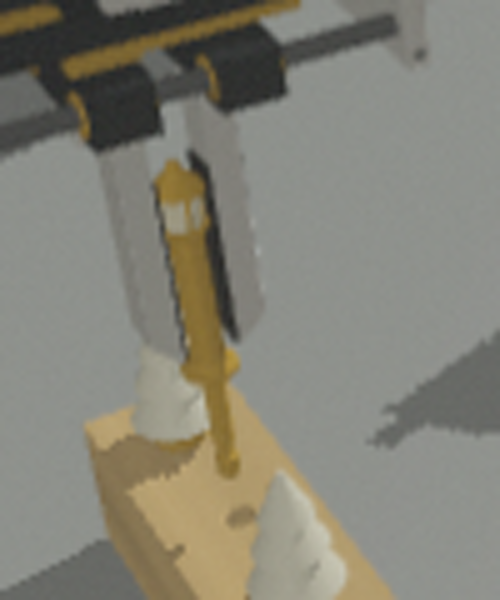

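Run:
```python
import cv2
t=cv2.imread("pics/top4.png")
cv2.imwrite("pics/t4c.png",cv2.resize(t[205:325,440:560],None,fx=5,fy=5,interpolation=cv2.INTER_CUBIC))
t=cv2.imread("pics/scene4.png");
cv2.imwrite("pics/s4d.png",cv2.resize(t[230:305,165:195],None,fx=8,fy=8,interpolation=cv2.INTER_CUBIC))
```

```text
(no output)
```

View pics/t4c.png

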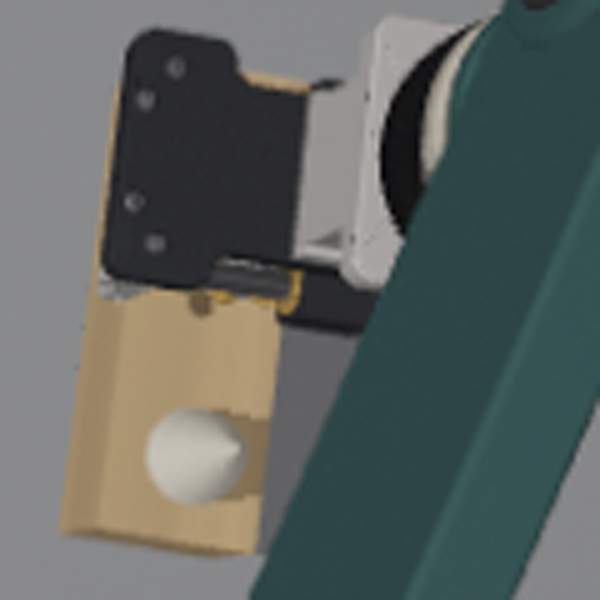

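View pics/s4d.png

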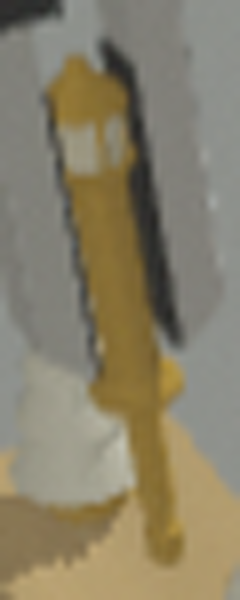

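Run:
```python
from bench import *
from h import *
cs=get_calibration("scene");cw=get_calibration("wrist")
o=get_obs();p=np.array(o["tool_pos"]);print(p,o["ee_rot"])
g=p-[0,0,.078]
for n,z in(("apex",.054),("shafttop",.027),("collartop",-.027),("collar",-.031),("tip",-.077)):
  X=g+[0,0,z]; s=proj(cs,X)[0]; print(n,np.round(s,1),"s4d",np.round((s-[165,230]+.5)*8-.5),"wrist",np.round(proj(cw,X)[0],1))
w=cv2.imread("pics/wrist4.png")
cv2.imwrite("pics/w4c.png",cv2.resize(w[230:390,260:370],None,fx=5,fy=3.7,interpolation=cv2.INTER_CUBIC))
```

```text
[ 0.54115426 -0.22563066  0.22895771] [ 3.14026627e+00  3.22187491e-04 -1.75198362e+00]
apex [173.3 237.1] s4d [70. 60.] wrist [313.9 383.1]
shafttop [175.8 250.8] s4d [ 90. 170.] wrist [314.4 338.9]
collartop [180.6 276.9] s4d [128. 379.] wrist [315.  284.9]
collar [180.9 278.7] s4d [131. 393.] wrist [315. 282.]
tip [184.7 299.4] s4d [161. 559.] wrist [315.3 255.2]
```

View pics/w4c.png

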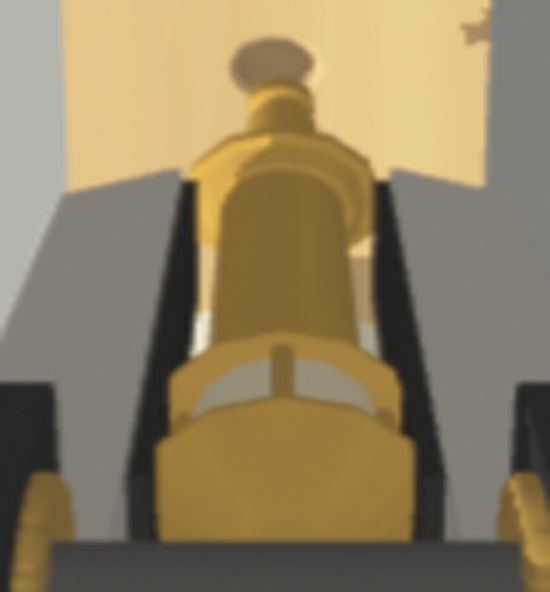

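>>> jog_arm(moves=[[0,0,0,0,0,30,0],[0,0,0,0,0,30,0],[0,0,0.06,-2,37,0,0],[0,0,0.06,-2,37,0,0],[0,0,0.06,-2,37,0,0],[0,0,0.06,-2,37,0,0],[0,0,0.06,-2,37,0,0],[0,0,0.06,-2,37,0,0],[0,0,0.06,-2,37,0,0],[0,0,0.06,-1,34,0,0],[0,0,0,0,0,0,0],[0,0,0,0,0,0,0]])

```text
time: 6.7
tool_pos: [0.5263, 0.0668, 0.2889]
ee_rot: [3.14, -0.0, -1.272]
wrist_force: [0.8, -0.6, -1.3]
width: 0.0166
```

```bash
cat > look.py <<'E'
from bench import *
from h import *
import sys
k=sys.argv[1]
for i in range(3):
    o=get_obs();print(np.round(o["tool_pos"],4),np.round(o["ee_rot"],4),round(o["width"],4),np.round(o["wrist_force"],2))
    n=("wrist","scene","top")[i]
    c=get_calibration(n); im=snapshot(n);cv2.imwrite(f"pics/{n}{k}.png",im[:,:,::-1])
    g=np.array(o["tool_pos"])-[0,0,.078]
    for nm,X in(("collar",g-[0,0,.031]),("tip",g-[0,0,.077]),("hole",[.5262,.0678,.066]),("axis",[.4945,.0548,.066])): print(" ",n,nm,np.round(proj(c,X)[0],1))
s=cv2.imread(f"pics/scene{k}.png")
cv2.imwrite(f"pics/s{k}c.png",cv2.resize(s[180:280,240:340],None,fx=6,fy=6,interpolation=cv2.INTER_CUBIC)[:600])
w=cv2.imread(f"pics/wrist{k}.png")
cv2.imwrite(f"pics/w{k}c.png",cv2.resize(w[180:330,220:420],None,fx=4,fy=4,interpolation=cv2.INTER_CUBIC))
E
python3 look.py 5
```

```text
[0.5263 0.0668 0.2889] [ 3.1399e+00 -4.0000e-04 -1.2724e+00] 0.0166 [ 0.77 -0.61 -1.34]
  wrist collar [316.5 281.6]
  wrist tip [316.5 254.8]
  wrist hole [315.2 228.8]
  wrist axis [319.2 270.9]
[0.5264 0.0664 0.2891] [ 3.1403e+00 -3.0000e-04 -1.2732e+00] 0.0165 [0.27 0.98 0.43]
  scene collar [296.8 191.9]
  scene tip [297.1 211.5]
  scene hole [298.  238.5]
  scene axis [283.9 235.4]
[0.5264 0.0662 0.2893] [ 3.1407e+00 -3.0000e-04 -1.2736e+00] 0.0165 [-0.47  0.2  -1.3 ]
  top collar [311.6 267. ]
  top tip [312.9 270.6]
  top hole [313.7 275.3]
  top axis [321.4 293.6]
```

View pics/wrist5.png

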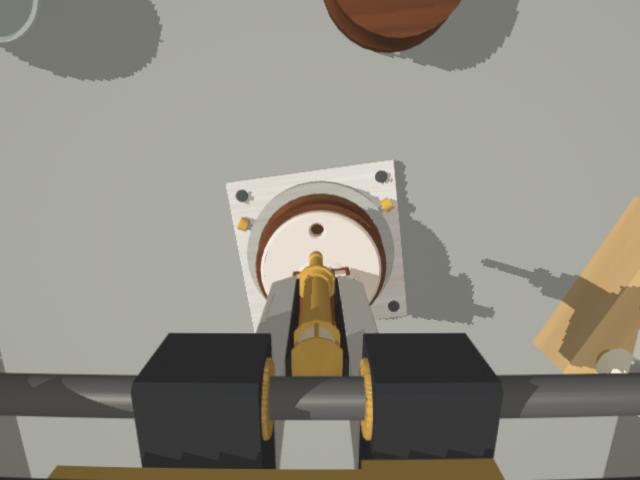

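View pics/s5c.png

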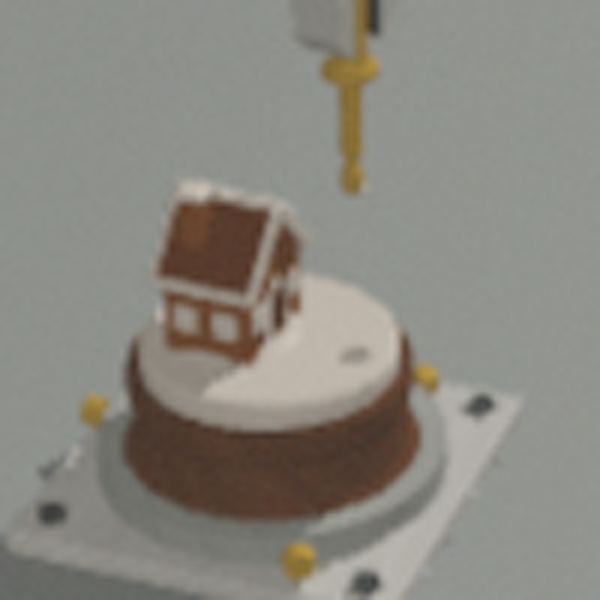

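>>> jog_arm(moves=[[0,0,0,0,0.5,-15,0],[0,0,0,0,0,-20,0],[0,0,0,0,0,-15,0],[0,0,0,0,0,-5,0],[0,0,0,0,0,0,0],[0,0,0,0,0,0,0]])

```text
time: 7.6
tool_pos: [0.5269, 0.0677, 0.2356]
ee_rot: [-3.14, -0.001, -1.272]
wrist_force: [-0.1, -0.1, -0.8]
width: 0.0164
```

```bash
python3 look.py 6
```

```text
[0.5269 0.0677 0.2356] [-3.140e+00 -6.000e-04 -1.272e+00] 0.0164 [-0.1  -0.07 -0.77]
  wrist collar [316.5 282.2]
  wrist tip [316.5 255.6]
  wrist hole [316.  249.9]
  wrist axis [320.7 299.3]
[0.5269 0.0677 0.2356] [-3.1399e+00 -5.0000e-04 -1.2720e+00] 0.016 [-0.36  0.06 -0.74]
  scene collar [297.8 214.5]
  scene tip [298.1 233. ]
  scene hole [298.  238.5]
  scene axis [283.9 235.4]
[0.5268 0.0677 0.2356] [-3.1399e+00 -5.0000e-04 -1.2719e+00] 0.0165 [-0.18  0.01 -0.35]
  top collar [312.2 270.9]
  top tip [313.4 274. ]
  top hole [313.7 275.3]
  top axis [321.4 293.6]
```

View pics/w6c.png

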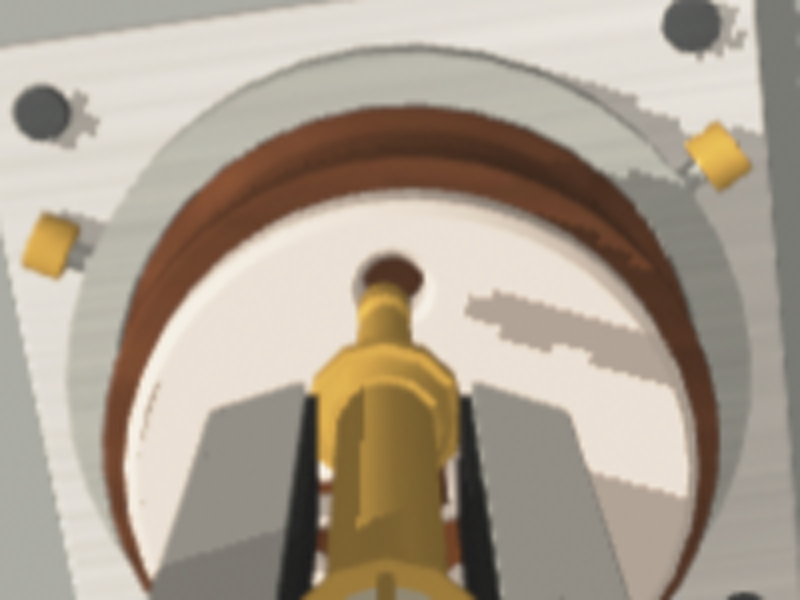

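View pics/s6c.png

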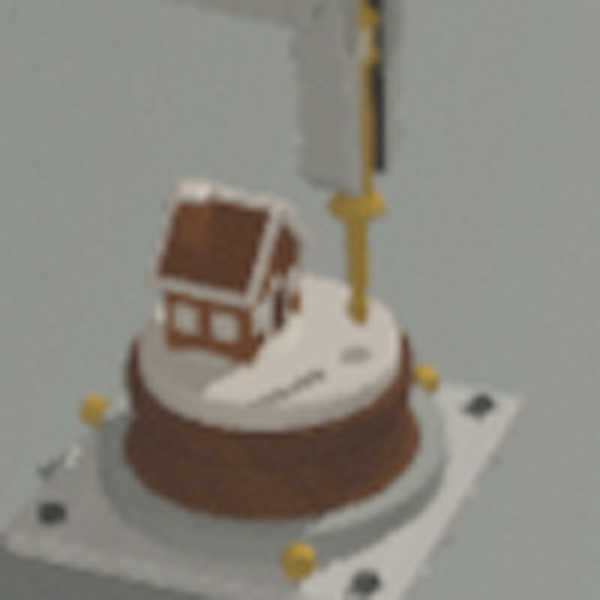

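>>> jog_arm(moves=[[0,0,0,-0.4,-1.4,0,0],[0,0,0,0,0,-5,0],[0,0,0,0,0,-5,0],[0,0,0,0,0,-2,0],[0,0,0,0,0,-2,0],[0,0,0,0,0,-1,0],[0,0,0,0,0,-1,0],[0,0,0,0,0,0,0]])

```text
time: 8.75
tool_pos: [0.526, 0.0663, 0.2187]
ee_rot: [3.142, -0.0, -1.272]
wrist_force: [0.6, 0.1, -0.9]
width: 0.0164
```

```bash
python3 look.py 7
```

```text
[0.526  0.0663 0.2187] [ 3.1416e+00 -1.0000e-04 -1.2720e+00] 0.0164 [ 0.56  0.14 -0.89]
  wrist collar [316.6 281.9]
  wrist tip [316.6 255.2]
  wrist hole [314.3 255.4]
  wrist axis [319.4 307.8]
[0.5261 0.0663 0.2188] [-3.1415e+00 -2.0000e-04 -1.2720e+00] 0.0166 [ 0.49  0.32 -0.86]
  scene collar [297.2 221.4]
  scene tip [297.5 239.6]
  scene hole [298.  238.5]
  scene axis [283.9 235.4]
[0.5261 0.0663 0.2188] [-3.1414e+00 -2.0000e-04 -1.2720e+00] 0.0163 [-0.37  0.97 -0.77]
  top collar [313.5 272.5]
  top tip [314.6 275.5]
  top hole [313.7 275.3]
  top axis [321.4 293.6]
```

View pics/w7c.png

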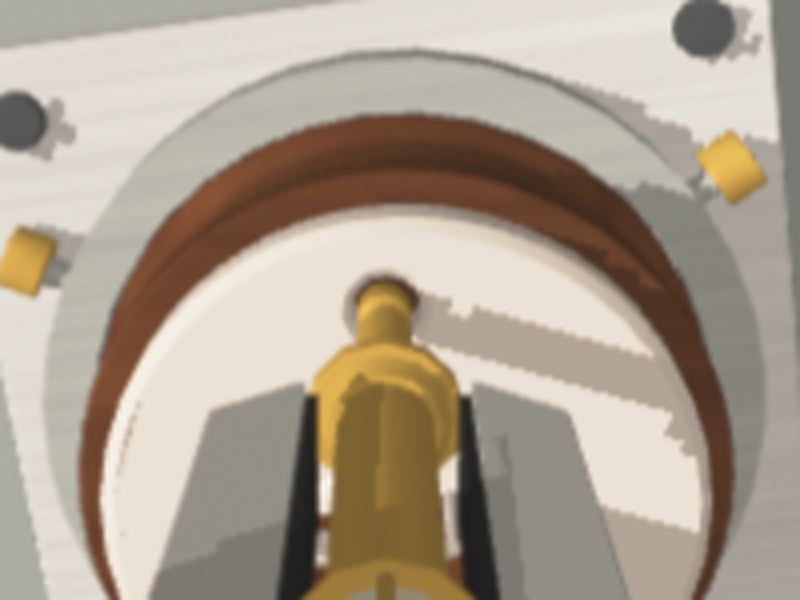

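View pics/s7c.png

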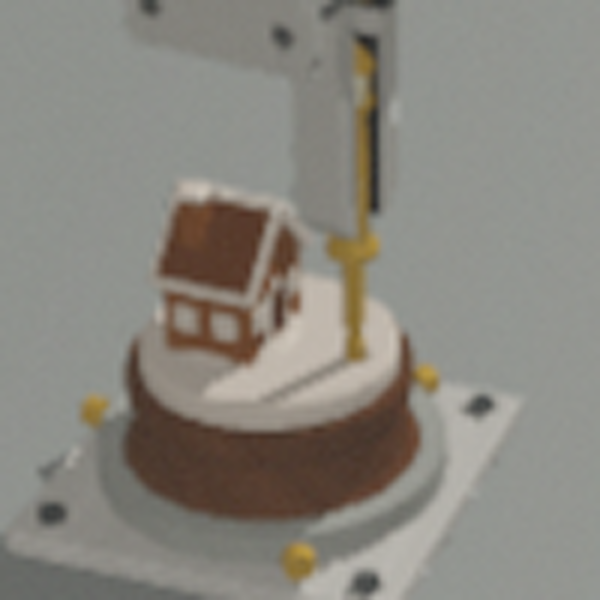

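>>> jog_arm(moves=[[0,0,0,0,0,-2,0],[0,0,0,0,0,-2,0],[0,0,0,0,0,-1,0],[0,0,0,0,0,-1,0],[0,0,0,0,0,0,0]])

```text
time: 9.52
tool_pos: [0.526, 0.0663, 0.2126]
ee_rot: [3.141, -0.0, -1.272]
wrist_force: [-0.4, -0.0, -1.4]
width: 0.0162
```

>>> jog_arm(moves=[[0,0,0,0,0,-1,0],[0,0,0,0,0,0,0]])

```text
time: 9.78
tool_pos: [0.5261, 0.0663, 0.2117]
ee_rot: [-3.142, -0.0, -1.272]
wrist_force: [-0.0, 0.4, -1.3]
width: 0.0161
```

>>> jog_arm(moves=[[0,0,0,0,0,-0.5,0],[0,0,0,0,0,0,0]])

```text
time: 10.02
tool_pos: [0.5262, 0.0663, 0.2116]
ee_rot: [-3.141, -0.0, -1.272]
wrist_force: [-0.9, 0.5, 1.2]
width: 0.016
```

>>> jog_arm(moves=[[0,0,0,0,0,-0.5,0],[0,0,0,0,0,0,0]])

```text
time: 10.28
tool_pos: [0.5263, 0.0664, 0.2115]
ee_rot: [-3.14, -0.0, -1.272]
wrist_force: [0.2, 1.1, 3.7]
width: 0.0168
```

>>> jog_arm(moves=[[0,0,-0.015,0.17,-0.47,0,0],[0,0,-0.015,0.17,-0.47,0,0],[0,0,-0.015,0.17,-0.47,0,0],[0,0,-0.015,0.17,-0.47,0,0]])

```text
time: 10.78
tool_pos: [0.5268, 0.0651, 0.2113]
ee_rot: [-3.141, 0.002, -1.333]
wrist_force: [-0.5, 2.8, 5.3]
width: 0.0162
```

>>> jog_arm(moves=[[0,0,-0.015,0.16,-0.47,0,0],[0,0,-0.015,0.16,-0.47,0,0]])

```text
time: 11.02
tool_pos: [0.5271, 0.0645, 0.2113]
ee_rot: [-3.141, 0.003, -1.363]
wrist_force: [-1.6, 3.0, 6.4]
width: 0.0164
```

>>> jog_arm(moves=[[0,0,-0.015,0.15,-0.47,0,0],[0,0,-0.015,0.15,-0.47,0,0]])

```text
time: 11.28
tool_pos: [0.5273, 0.0638, 0.2113]
ee_rot: [-3.141, 0.003, -1.392]
wrist_force: [-0.5, 3.3, 6.4]
width: 0.0164
```

>>> jog_arm(moves=[[0,0,-0.015,0.14,-0.48,0,0],[0,0,-0.015,0.14,-0.48,0,0]])

```text
time: 11.52
tool_pos: [0.5275, 0.063, 0.2112]
ee_rot: [-3.141, 0.004, -1.422]
wrist_force: [-1.3, 3.8, 6.0]
width: 0.0165
```

>>> jog_arm(moves=[[0,0,-0.015,0.13,-0.48,0,0],[0,0,-0.015,0.13,-0.48,0,0]])

```text
time: 11.78
tool_pos: [0.5278, 0.0623, 0.2112]
ee_rot: [-3.141, 0.004, -1.452]
wrist_force: [-0.6, 5.0, 5.8]
width: 0.0162
```

```bash
python3 look.py 8
```

```text
[0.5278 0.0623 0.2112] [-3.141   0.0043 -1.4522] 0.0162 [-0.62  4.99  5.75]
  wrist collar [316.9 282.1]
  wrist tip [317.2 255.4]
  wrist hole [307.4 261.7]
  wrist axis [322.9 313.7]
[0.5278 0.0623 0.2112] [-3.141   0.0043 -1.4526] 0.0166 [-0.61  3.34  4.96]
  scene collar [296.4 225.5]
  scene tip [296.8 243.5]
  scene hole [298.  238.5]
  scene axis [283.9 235.4]
[0.5278 0.0622 0.2112] [-3.141   0.0042 -1.452 ] 0.0164 [-1.53  4.67  5.2 ]
  top collar [316.2 272. ]
  top tip [317.1 274.9]
  top hole [313.7 275.3]
  top axis [321.4 293.6]
```

View pics/w8c.png

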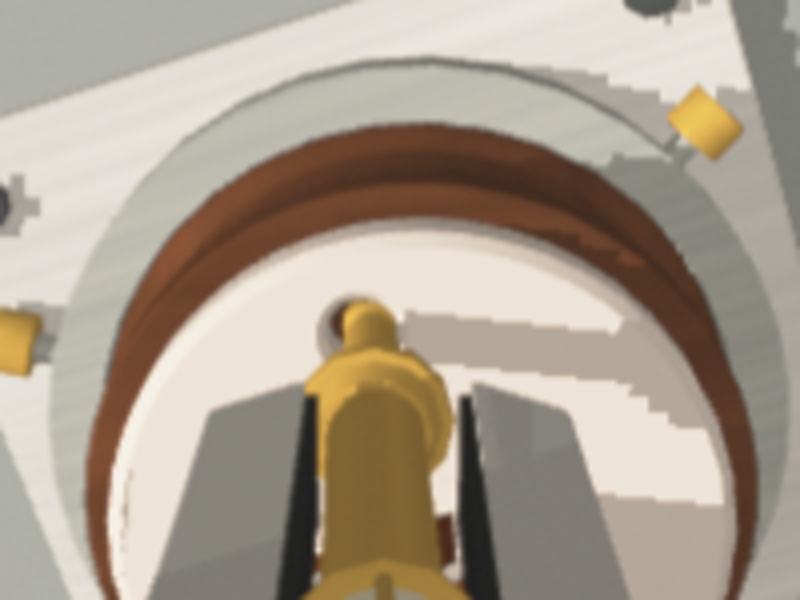

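View pics/s8c.png

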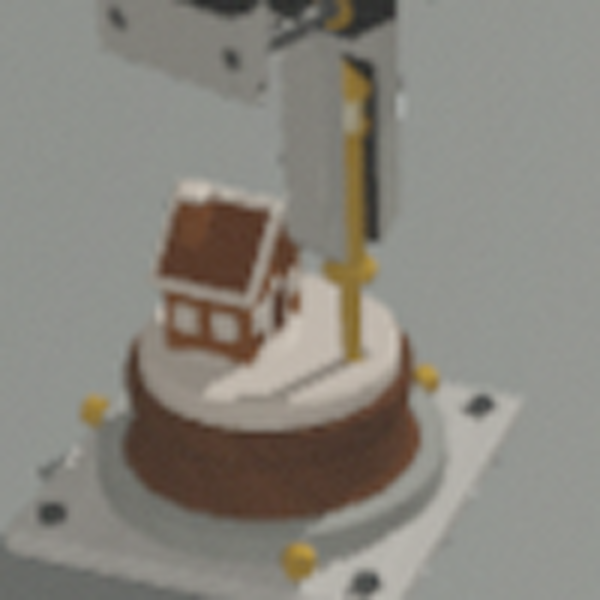

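>>> jog_arm(moves=[[0,0,0,0,0,0.4,0],[0,0,-0.015,0.12,-0.48,0,0],[0,0,-0.015,0.12,-0.48,0,0]])

```text
time: 12.3
tool_pos: [0.5278, 0.0591, 0.2101]
ee_rot: [3.14, -0.002, -1.483]
wrist_force: [-1.0, 1.2, 0.2]
width: 0.0163
```

>>> jog_arm(moves=[[0,0,-0.015,0.11,-0.49,0,0],[0,0,-0.015,0.11,-0.49,0,0]])

```text
time: 12.55
tool_pos: [0.528, 0.0584, 0.2102]
ee_rot: [3.14, -0.0, -1.513]
wrist_force: [-1.2, 1.9, -2.8]
width: 0.0164
```

>>> jog_arm(moves=[[0,0,-0.015,0.1,-0.49,0,0],[0,0,-0.015,0.1,-0.49,0,0]])

```text
time: 12.8
tool_pos: [0.5283, 0.0578, 0.2106]
ee_rot: [3.141, 0.0, -1.543]
wrist_force: [0.4, 2.7, -1.3]
width: 0.0164
```

```bash
python3 look.py 9
```

```text
[0.5283 0.0578 0.2106] [ 3.1405e+00  4.0000e-04 -1.5430e+00] 0.0164 [ 0.36  2.65 -1.31]
  wrist collar [315.8 281.9]
  wrist tip [315.9 255. ]
  wrist hole [298.7 263.2]
  wrist axis [319.4 313.7]
[0.5284 0.0578 0.2107] [ 3.1408e+00  3.0000e-04 -1.5433e+00] 0.0166 [-0.67  2.22 -2.31]
  scene collar [295.1 226.5]
  scene tip [295.5 244.6]
  scene hole [298.  238.5]
  scene axis [283.9 235.4]
[0.5284 0.0578 0.2108] [ 3.1409e+00  2.0000e-04 -1.5423e+00] 0.0166 [-0.51  2.14 -2.57]
  top collar [318.9 271.6]
  top tip [319.7 274.6]
  top hole [313.7 275.3]
  top axis [321.4 293.6]
```

View pics/w9c.png

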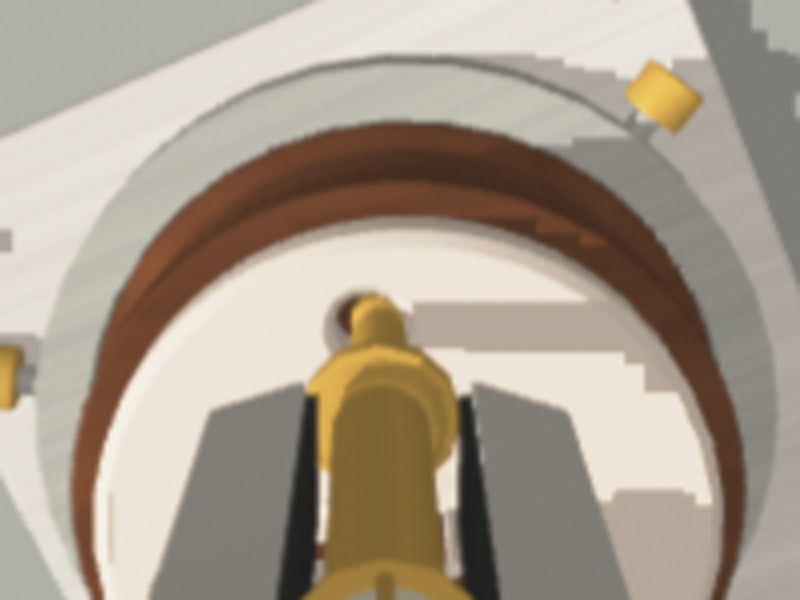

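>>> jog_arm(moves=[[0,0,0,0,0,-0.5,0],[0,0,0,0,0,0,0]])

```text
time: 13.2
tool_pos: [0.5286, 0.0577, 0.2108]
ee_rot: [-3.141, -0.0, -1.542]
wrist_force: [-1.0, 1.2, -0.9]
width: 0.0164
```

Run:
```python
from bench import *
from h import *
c=get_calibration("wrist")
ax=np.array([.4945,.0548])
for uv in [(360,322),(352,325)]:
  X=onz(c,(220+(uv[0]+.5)/4-.5,180+(uv[1]+.5)/4-.5),.066)[:2]; d=X-ax; print(X,np.linalg.norm(d),np.degrees(np.arctan2(d[1],d[0])))
```

```text
[0.52863827 0.06136023] 0.03476288682634992 10.877718298514319
[0.52814668 0.06251562] 0.03451999485145043 12.915371578567322
```

>>> jog_arm(moves=[[0,0,0,0,0,-0.5,0],[0,0,0,0,0,0,0]])

```text
time: 13.45
tool_pos: [0.5287, 0.0578, 0.2106]
ee_rot: [-3.141, 0.0, -1.542]
wrist_force: [-1.0, 2.9, 1.0]
width: 0.016
```

>>> jog_arm(moves=[[0,0,0,0,0,-0.5,0],[0,0,0,0,0,0,0]])

```text
time: 13.7
tool_pos: [0.5288, 0.0578, 0.2102]
ee_rot: [-3.14, 0.0, -1.542]
wrist_force: [-0.8, 2.0, 2.8]
width: 0.0166
```

>>> jog_arm(moves=[[0,0,-0.015,0.08,-0.49,0,0],[0,0,-0.015,0.08,-0.49,0,0]])

```text
time: 13.95
tool_pos: [0.529, 0.057, 0.2102]
ee_rot: [-3.14, 0.001, -1.573]
wrist_force: [-0.1, 4.7, 3.2]
width: 0.0165
```

>>> jog_arm(moves=[[0,0,-0.015,0.07,-0.49,0,0],[0,0,-0.015,0.07,-0.49,0,0]])

```text
time: 14.2
tool_pos: [0.5291, 0.0562, 0.21]
ee_rot: [-3.141, 0.001, -1.603]
wrist_force: [-0.1, 5.8, 5.8]
width: 0.0167
```

```bash
python3 look.py 10
```

```text
[0.5291 0.0562 0.21  ] [-3.1405e+00  1.3000e-03 -1.6028e+00] 0.0167 [-0.06  5.75  5.77]
  wrist collar [315.8 282.3]
  wrist tip [316.  255.6]
  wrist hole [296.3 266.5]
  wrist axis [320.1 315.7]
[0.5291 0.0562 0.2101] [-3.1405e+00  1.2000e-03 -1.6032e+00] 0.0167 [-1.41  5.1   5.4 ]
  scene collar [294.8 227.2]
  scene tip [295.2 245.3]
  scene hole [298.  238.5]
  scene axis [283.9 235.4]
[0.5291 0.0562 0.2101] [-3.1404e+00  1.2000e-03 -1.6025e+00] 0.0166 [-1.08  5.86  5.19]
  top collar [319.9 271.2]
  top tip [320.6 274.2]
  top hole [313.7 275.3]
  top axis [321.4 293.6]
```

View pics/w10c.png

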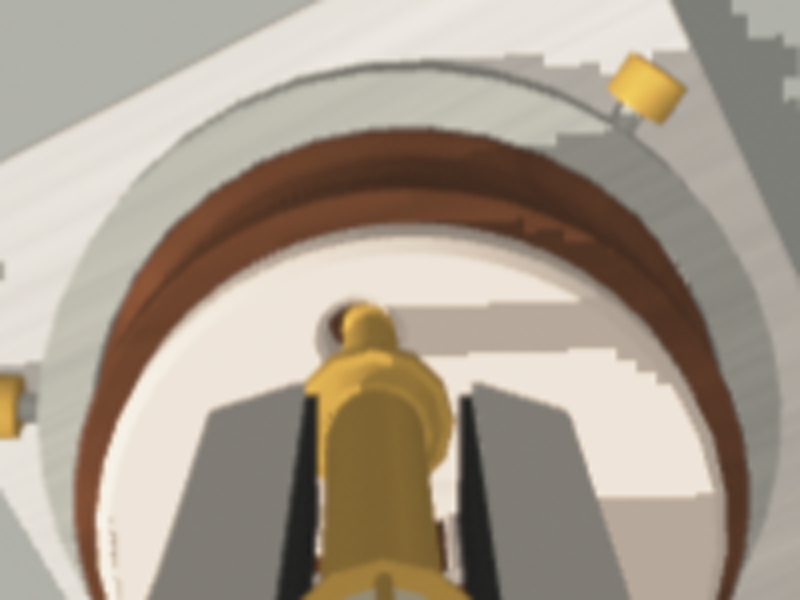

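View pics/s10c.png

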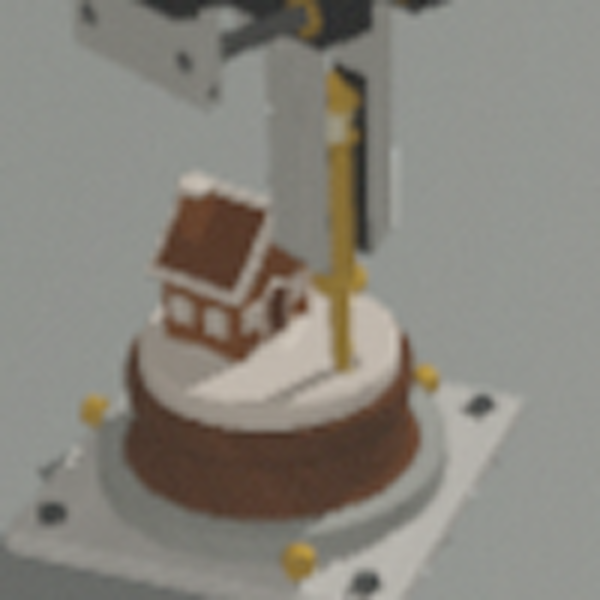

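>>> jog_arm(moves=[[0,0,0,0,0,0.3,0],[0,0,0,0,0,0,0]])

```text
time: 14.6
tool_pos: [0.5291, 0.0562, 0.2101]
ee_rot: [-3.141, 0.001, -1.602]
wrist_force: [0.1, 5.1, 4.3]
width: 0.0166
```

>>> jog_arm(moves=[[0,0,0,0,0,0.2,0],[0,0,0,0,0,0,0]])

```text
time: 14.85
tool_pos: [0.529, 0.0562, 0.2102]
ee_rot: [-3.141, 0.001, -1.602]
wrist_force: [-1.2, 4.3, 4.2]
width: 0.0166
```

>>> jog_arm(moves=[[0,0,0,0.03,-0.3,0.1,0],[0,0,0,0,0,0,0]])

```text
time: 15.1
tool_pos: [0.529, 0.056, 0.2101]
ee_rot: [-3.141, 0.001, -1.602]
wrist_force: [-1.0, 5.3, 4.0]
width: 0.0165
```

>>> jog_arm(moves=[[0,0,0,0.03,-0.3,0,0],[0,0,0,0,0,0,0]])

```text
time: 15.35
tool_pos: [0.529, 0.0558, 0.2101]
ee_rot: [-3.141, 0.002, -1.602]
wrist_force: [-0.6, 5.3, 3.2]
width: 0.0163
```

>>> jog_arm(moves=[[0,0,0,0.03,-0.3,0,0],[0,0,0,0,0,0,0]])

```text
time: 15.6
tool_pos: [0.5291, 0.0556, 0.2101]
ee_rot: [-3.141, 0.002, -1.602]
wrist_force: [0.4, 5.7, 3.1]
width: 0.0164
```

>>> jog_arm(moves=[[0,0,0,0,0,0.4,0],[0,0,0,0,0,0,0]])

```text
time: 15.85
tool_pos: [0.5289, 0.0556, 0.2102]
ee_rot: [3.141, 0.002, -1.602]
wrist_force: [0.2, 5.7, 3.2]
width: 0.0165
```

>>> jog_arm(moves=[[0,0,0,0,0,0.3,0],[0,0,0,0,0,0,0]])

```text
time: 16.1
tool_pos: [0.5289, 0.0556, 0.2102]
ee_rot: [3.141, 0.002, -1.602]
wrist_force: [-0.4, 5.7, 1.2]
width: 0.0163
```

```bash
python3 look.py 11
python3 - <<'E'
from bench import *
from h import *
c=get_calibration("wrist")
ax=np.array([.4945,.0548])
for uv in [(357,333),(368,325)]:
  X=onz(c,(220+(uv[0]+.5)/4-.5,180+(uv[1]+.5)/4-.5),.066)[:2]; d=X-ax; print(X,np.linalg.norm(d),np.degrees(np.arctan2(d[1],d[0])))
E
```

```text
[0.5289 0.0556 0.2102] [ 3.1410e+00  1.8000e-03 -1.6021e+00] 0.0163 [-0.41  5.67  1.24]
  wrist collar [315.8 282. ]
  wrist tip [316.1 255.2]
  wrist hole [295.3 265.6]
  wrist axis [319.2 314.8]
[0.5289 0.0556 0.2102] [ 3.1410e+00  1.8000e-03 -1.6022e+00] 0.0163 [-0.21  5.09  2.13]
  scene collar [294.5 227.1]
  scene tip [294.9 245.3]
  scene hole [298.  238.5]
  scene axis [283.9 235.4]
[0.5289 0.0556 0.2102] [ 3.1410e+00  1.8000e-03 -1.6021e+00] 0.016 [-1.06  6.27  2.18]
  top collar [320.2 271.3]
  top tip [320.9 274.3]
  top hole [313.7 275.3]
  top axis [321.4 293.6]
[0.52759917 0.05980731] 0.03347578811565107 8.602593728051874
[0.52877036 0.058163  ] 0.03443497284659749 5.604566459311973
```

View pics/w11c.png

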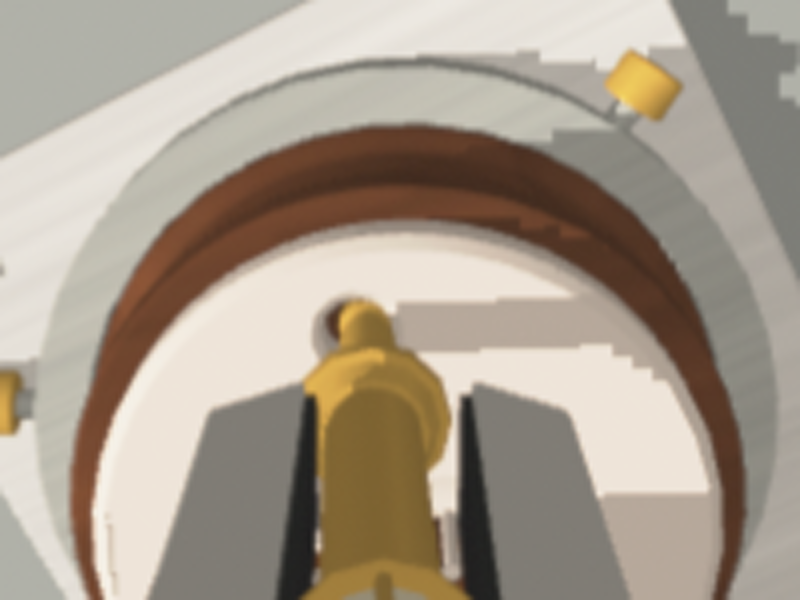

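>>> jog_arm(moves=[[0,0,0,-0.05,0.5,0,0],[0,0,0,-0.05,0.5,0,0],[0,0,0,-0.05,0.5,0,0],[0,0,0,0,0,0,0]])

```text
time: 16.75
tool_pos: [0.5286, 0.0565, 0.2104]
ee_rot: [3.141, 0.0, -1.602]
wrist_force: [-0.1, 4.9, 0.4]
width: 0.0164
```

>>> jog_arm(moves=[[0,0,0,0,0,-0.7,0],[0,0,0,0,0,0,0]])

```text
time: 17.0
tool_pos: [0.5288, 0.0564, 0.2103]
ee_rot: [-3.142, 0.0, -1.602]
wrist_force: [-0.3, 5.2, 1.5]
width: 0.0162
```

>>> jog_arm(moves=[[0,0,0,0,0,-0.7,0],[0,0,0,0,0,0,0]])

```text
time: 17.25
tool_pos: [0.529, 0.0564, 0.2101]
ee_rot: [-3.141, 0.0, -1.602]
wrist_force: [-1.1, 4.8, 4.2]
width: 0.0164
```

>>> jog_arm(moves=[[0,0,0,-0.05,0.5,0,0],[0,0,0,-0.05,0.5,0,0],[0,0,0,0,0,0,0]])

```text
time: 17.62
tool_pos: [0.5289, 0.0571, 0.2101]
ee_rot: [-3.141, -0.001, -1.602]
wrist_force: [-1.5, 3.5, 5.8]
width: 0.0163
```

>>> jog_arm(moves=[[0,0,0,-0.05,0.5,0,0],[0,0,0,-0.05,0.5,0,0],[0,0,0,0,0,0,0]])

```text
time: 18.0
tool_pos: [0.5286, 0.0581, 0.2094]
ee_rot: [3.142, -0.001, -1.602]
wrist_force: [0.6, 3.0, 2.9]
width: 0.0162
```

```bash
python3 look.py 12
```

```text
[0.5286 0.0581 0.2094] [ 3.1415e+00 -9.0000e-04 -1.6021e+00] 0.0162 [0.62 3.03 2.9 ]
  wrist collar [315.3 282.1]
  wrist tip [315.4 255.3]
  wrist hole [298.8 265.5]
  wrist axis [322.6 314.9]
[0.5286 0.0581 0.2094] [ 3.1414e+00 -8.0000e-04 -1.6022e+00] 0.0165 [-0.35  2.72  3.45]
  scene collar [295.3 227. ]
  scene tip [295.7 245.1]
  scene hole [298.  238.5]
  scene axis [283.9 235.4]
[0.5286 0.0581 0.2094] [ 3.1414e+00 -7.0000e-04 -1.6021e+00] 0.0164 [-0.74  2.82  3.56]
  top collar [318.7 271.6]
  top tip [319.5 274.6]
  top hole [313.7 275.3]
  top axis [321.4 293.6]
```

View pics/w12c.png

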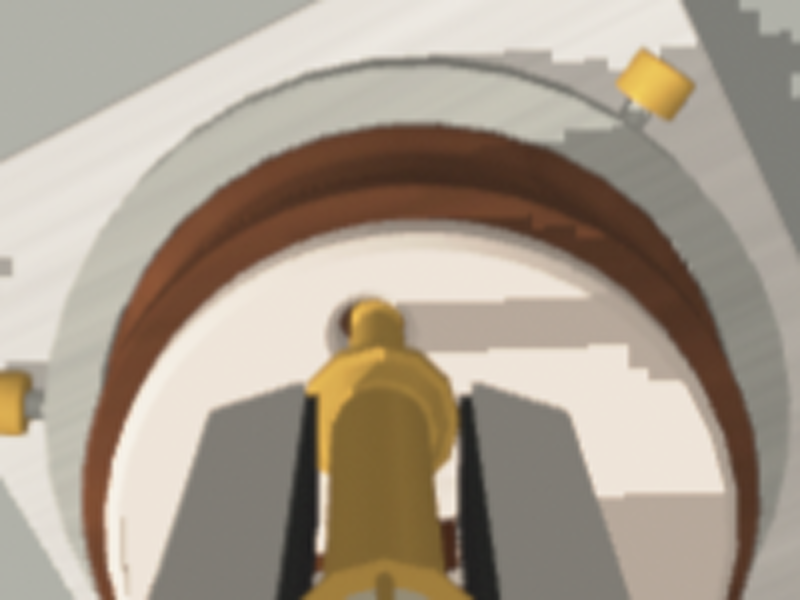

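>>> jog_arm(moves=[[0,0,0,-0.05,0.4,0,0],[0,0,0,0,0,-0.4,0],[0,0,0,0,0,0,0]])

```text
time: 18.52
tool_pos: [0.5284, 0.0587, 0.2088]
ee_rot: [3.141, -0.0, -1.602]
wrist_force: [-1.3, 2.0, 2.3]
width: 0.0164
```

>>> jog_arm(moves=[[0,0,0,-0.05,0.4,0,0],[0,0,0,0,0,-0.4,0],[0,0,0,0,0,0,0]])

```text
time: 18.9
tool_pos: [0.5284, 0.059, 0.2084]
ee_rot: [3.141, -0.0, -1.602]
wrist_force: [-0.3, 1.8, 1.1]
width: 0.0163
```

>>> jog_arm(moves=[[0,0,0,-0.05,0.4,0,0],[0,0,0,0,0,-0.4,0],[0,0,0,0,0,0,0]])

```text
time: 19.27
tool_pos: [0.5282, 0.0595, 0.2079]
ee_rot: [3.141, -0.0, -1.602]
wrist_force: [0.1, 1.0, -0.6]
width: 0.0166
```

>>> jog_arm(moves=[[0,0,0,-0.05,0.3,-0.5,0],[0,0,0,0,0,-0.5,0],[0,0,0,0,0,0,0]])

```text
time: 19.65
tool_pos: [0.5283, 0.0598, 0.207]
ee_rot: [3.141, -0.0, -1.602]
wrist_force: [0.1, 0.7, -0.4]
width: 0.016
```

>>> jog_arm(moves=[[0,0,0,0,0,-0.7,0],[0,0,0,0,0,-0.7,0],[0,0,0,0,0,0,0]])

```text
time: 20.02
tool_pos: [0.5283, 0.0598, 0.2058]
ee_rot: [3.141, -0.0, -1.602]
wrist_force: [-0.8, 1.1, -0.1]
width: 0.0165
```

>>> jog_arm(moves=[[0,0,0,0,0,-1,0],[0,0,0,0,0,-1,0],[0,0,0,0,0,-1,0],[0,0,0,0,0,-1,0],[0,0,0,0,0,0,0]])

```text
time: 20.65
tool_pos: [0.5283, 0.0599, 0.2017]
ee_rot: [3.141, -0.0, -1.602]
wrist_force: [-1.5, 1.9, -1.2]
width: 0.0164
```

```bash
python3 look.py 13
```

```text
[0.5283 0.0599 0.2017] [ 3.1413 -0.     -1.6019] 0.0164 [-1.49  1.91 -1.23]
  wrist collar [315.4 282.1]
  wrist tip [315.6 255.3]
  wrist hole [301.6 269.3]
  wrist axis [326.1 320.1]
[0.5283 0.0599 0.2017] [ 3.1412e+00 -1.0000e-04 -1.6020e+00] 0.0165 [-1.42  2.02 -0.89]
  scene collar [295.9 229.8]
  scene tip [296.2 247.7]
  scene hole [298.  238.5]
  scene axis [283.9 235.4]
[0.5283 0.0599 0.2017] [ 3.1413 -0.     -1.602 ] 0.0162 [ 0.71  1.61 -0.36]
  top collar [317.8 272.3]
  top tip [318.6 275.2]
  top hole [313.7 275.3]
  top axis [321.4 293.6]
```

View pics/w13c.png

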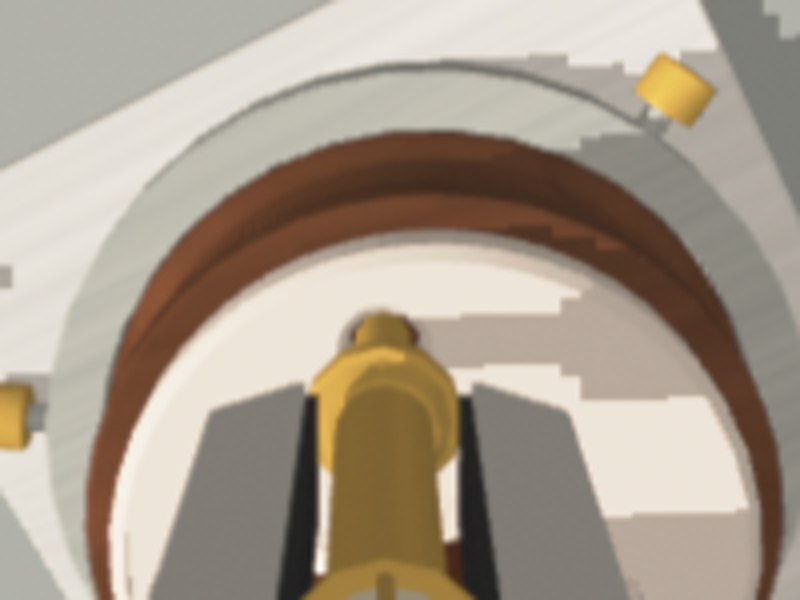

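View pics/s13c.png

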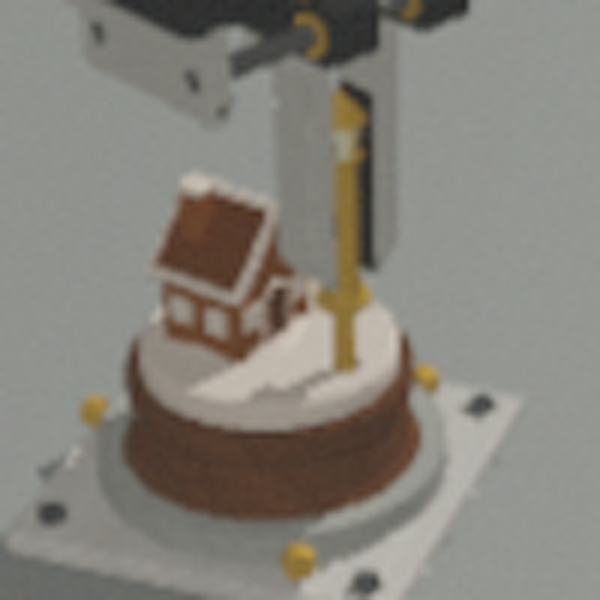

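>>> jog_arm(moves=[[0,0,0,0,0.3,-1.5,0],[0,0,0,0,0,-1.5,0],[0,0,0,0,0,-1.5,0],[0,0,0,0,0,-1.5,0],[0,0,0,0,0,-1.5,0],[0,0,0,0,0,-1.5,0],[0,0,0,0,0,-1.5,0],[0,0,0,0,0,0,0]])

```text
time: 21.8
tool_pos: [0.5283, 0.0601, 0.1911]
ee_rot: [3.141, -0.0, -1.602]
wrist_force: [-0.4, 1.6, -0.4]
width: 0.0165
```

>>> jog_arm(moves=[[0,0,0,0,0,-1,0],[0,0,0,0,0,-1,0],[0,0,0,0,0,0,0]])

```text
time: 22.18
tool_pos: [0.5284, 0.0602, 0.1893]
ee_rot: [3.141, -0.0, -1.602]
wrist_force: [-0.6, 1.3, -0.9]
width: 0.0167
```

>>> jog_arm(moves=[[0,0,0,0,0,-1,0],[0,0,0,0,0,-1,0],[0,0,0,0,0,0,0]])

```text
time: 22.55
tool_pos: [0.5284, 0.0602, 0.1874]
ee_rot: [-3.141, 0.0, -1.602]
wrist_force: [-1.1, 1.2, 0.0]
width: 0.0162
```

>>> jog_arm(moves=[[0,0,0,0,0,-0.7,0],[0,0,0,0,0,-0.7,0],[0,0,0,0,0,0,0]])

```text
time: 22.92
tool_pos: [0.5286, 0.0602, 0.1866]
ee_rot: [-3.141, 0.0, -1.602]
wrist_force: [-1.0, 2.3, 4.0]
width: 0.0162
```

>>> jog_arm(moves=[[0,0,0,0,0,-0.7,0],[0,0,0,0,0,-0.7,0],[0,0,0,0,0,0,0]])

```text
time: 23.3
tool_pos: [0.5288, 0.0603, 0.1856]
ee_rot: [-3.14, 0.0, -1.602]
wrist_force: [-1.6, 1.4, 5.1]
width: 0.0161
```

>>> jog_arm(moves=[[0,0,0,0,0,-0.7,0],[0,0,0,0,0,-0.7,0],[0,0,0,0,0,0,0]])

```text
time: 23.68
tool_pos: [0.529, 0.0602, 0.1849]
ee_rot: [-3.139, 0.0, -1.602]
wrist_force: [-2.4, 1.4, 7.7]
width: 0.0162
```

>>> jog_arm(moves=[[0,0,0,0,0,-0.7,0],[0,0,0,0,0,-0.7,0],[0,0,0,0,0,0,0]])

```text
time: 24.05
tool_pos: [0.5288, 0.0602, 0.1829]
ee_rot: [-3.14, 0.0, -1.602]
wrist_force: [-1.2, 1.7, 5.9]
width: 0.0166
```

>>> jog_arm(moves=[[0,0,0,-0.2,0,-1,0],[0,0,0,0,0,-1,0],[0,0,0,0,0,0,0]])

```text
time: 24.42
tool_pos: [0.5284, 0.0602, 0.1801]
ee_rot: [-3.141, 0.0, -1.602]
wrist_force: [-0.9, 1.6, 4.9]
width: 0.0164
```

>>> jog_arm(moves=[[0,0,0,0,0,-1,0],[0,0,0,0,0,-1,0],[0,0,0,0,0,0,0]])

```text
time: 24.8
tool_pos: [0.5278, 0.0601, 0.1765]
ee_rot: [3.14, -0.0, -1.602]
wrist_force: [0.9, 1.5, -1.1]
width: 0.0164
```

>>> jog_arm(moves=[[0,0,0,0,0,-0.7,0],[0,0,0,0,0,-0.7,0],[0,0,0,0,0,0,0]])

```text
time: 25.18
tool_pos: [0.528, 0.0601, 0.1759]
ee_rot: [3.141, -0.0, -1.602]
wrist_force: [0.3, 1.1, -1.8]
width: 0.0164
```

>>> jog_arm(moves=[[0,0,0,0,0,-0.7,0],[0,0,0,0,0,-0.5,0],[0,0,0,0,0,0,0]])

```text
time: 25.55
tool_pos: [0.5283, 0.0602, 0.1756]
ee_rot: [-3.141, -0.0, -1.602]
wrist_force: [-1.1, 1.2, 2.0]
width: 0.0162
```

>>> jog_arm(moves=[[0,0,0,0,0,-0.7,0],[0,0,0,0,0,0,0]])

```text
time: 25.8
tool_pos: [0.5284, 0.0602, 0.1756]
ee_rot: [-3.14, -0.0, -1.602]
wrist_force: [-2.0, 2.0, 4.9]
width: 0.0164
```

>>> jog_arm(moves=[[0,0,0,0,0,-0.6,0],[0,0,0,0,0,0,0]])

```text
time: 26.05
tool_pos: [0.5286, 0.0602, 0.1755]
ee_rot: [-3.14, -0.0, -1.602]
wrist_force: [-2.1, 2.4, 6.8]
width: 0.0162
```

```bash
python3 look.py 14
```

```text
[0.5286 0.0602 0.1755] [-3.1398 -0.     -1.6019] 0.0162 [-2.07  2.43  6.76]
  wrist collar [315.4 282.5]
  wrist tip [315.7 255.8]
  wrist hole [300.4 287. ]
  wrist axis [327.9 343.2]
[0.5286 0.0602 0.1756] [-3.1397 -0.     -1.6019] 0.0162 [-2.4   1.57  6.72]
  scene collar [296.3 240. ]
  scene tip [296.6 257.5]
  scene hole [298.  238.5]
  scene axis [283.9 235.4]
[0.5286 0.0602 0.1756] [-3.1397 -0.     -1.6019] 0.0162 [-3.58  2.31  6.89]
  top collar [318.1 273.8]
  top tip [318.9 276.6]
  top hole [313.7 275.3]
  top axis [321.4 293.6]
```

View pics/w14c.png

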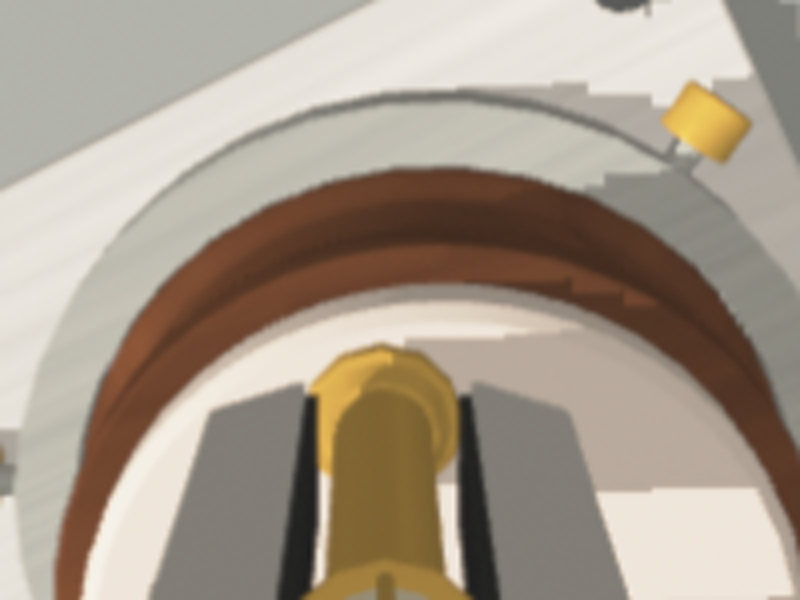

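View pics/s14c.png

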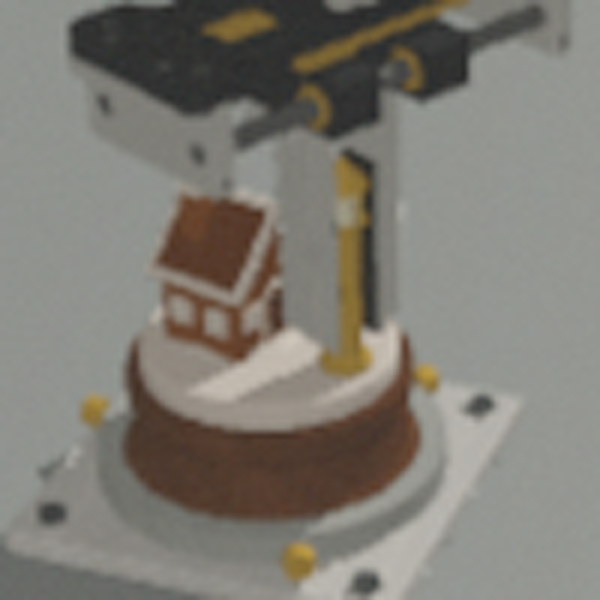

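>>> jog_arm(moves=[[0,0,0,0,0,0.6,0],[0,0,0,0,0,0.6,0],[0,0,0,0,0,0,40],[0,0,0,0,0,0,40],[0,0,0,0,0,0,40],[0,0,0,0,0,0,40]])

```text
time: 26.95
tool_pos: [0.5281, 0.06, 0.1748]
ee_rot: [3.141, -0.0, -1.602]
wrist_force: [-0.1, -0.9, 0.9]
width: 0.0396
```

```bash
python3 look.py 15
```

```text
[0.5281 0.06   0.1748] [ 3.1412e+00 -4.0000e-04 -1.6021e+00] 0.0396 [-0.13 -0.85  0.93]
  wrist collar [315.4 282.1]
  wrist tip [315.6 255.3]
  wrist hole [299.9 286.3]
  wrist axis [327.5 342.7]
[0.5282 0.06   0.1749] [ 3.1413e+00 -3.0000e-04 -1.6021e+00] 0.0398 [-1.06 -0.11  0.26]
  scene collar [296.1 240.3]
  scene tip [296.5 257.7]
  scene hole [298.  238.5]
  scene axis [283.9 235.4]
[0.5282 0.0601 0.175 ] [ 3.1414e+00 -2.0000e-04 -1.6021e+00] 0.0402 [ 0.78  0.05 -0.54]
  top collar [318.2 274.1]
  top tip [319.  276.8]
  top hole [313.7 275.3]
  top axis [321.4 293.6]
```

View pics/wrist15.png

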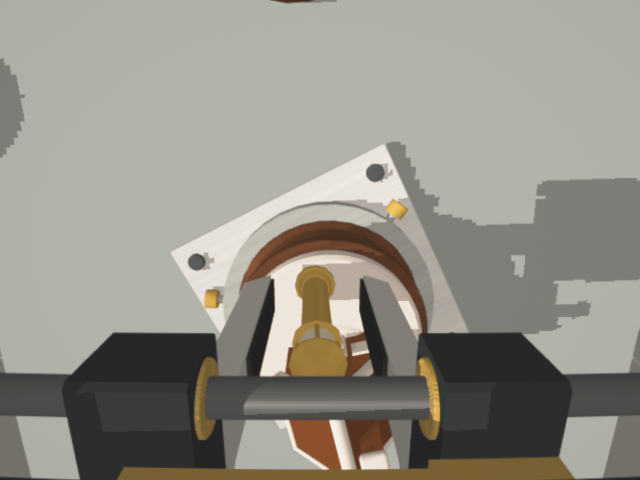

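Released; the post stands centred between the open fingers. Raising straight up.

>>> jog_arm(moves=[[0,0,0,0,0,5,40],[0,0,0,0,0,10,40],[0,0,0,0,0,20,40],[0,0,0,0,0,25,40],[0,0,0,0,0,30,40],[0,0,0,0,0,30,40],[0,0,0,-30,-30,10,40],[0,0,0,-40,-40,0,40],[0,0,0,-40,-40,0,40],[0,0,0,0,0,0,40]])

```text
time: 28.35
tool_pos: [0.4165, -0.0516, 0.3064]
ee_rot: [-3.139, -0.001, -1.607]
wrist_force: [-0.1, 1.4, 0.8]
width: 0.0401
```

```bash
python3 look.py 16; python3 -c "
import cv2
t=cv2.imread('pics/top16.png')
cv2.imwrite('pics/t16c.png',cv2.resize(t[230:360,255:395],None,fx=5,fy=4.6,interpolation=cv2.INTER_CUBIC))"
```

```text
[ 0.4165 -0.0516  0.3064] [-3.1392e+00 -1.2000e-03 -1.6067e+00] 0.0401 [-0.09  1.38  0.76]
  wrist collar [315.2 282.6]
  wrist tip [315.3 255.9]
  wrist hole [152.1  89.4]
  wrist axis [173.9 131.7]
[ 0.4177 -0.0506  0.3064] [-3.1387e+00 -3.0000e-04 -1.6049e+00] 0.0393 [ 0.7   0.52 -0.14]
  scene collar [217.8 185.4]
  scene tip [220.2 205.5]
  scene hole [298.  238.5]
  scene axis [283.9 235.4]
[ 0.4183 -0.05    0.3061] [-3.1392 -0.     -1.6032] 0.0398 [0.01 0.05 0.51]
  top collar [393.4 340.4]
  top tip [389.6 339.5]
  top hole [313.7 275.3]
  top axis [321.4 293.6]
```

View pics/scene16.png

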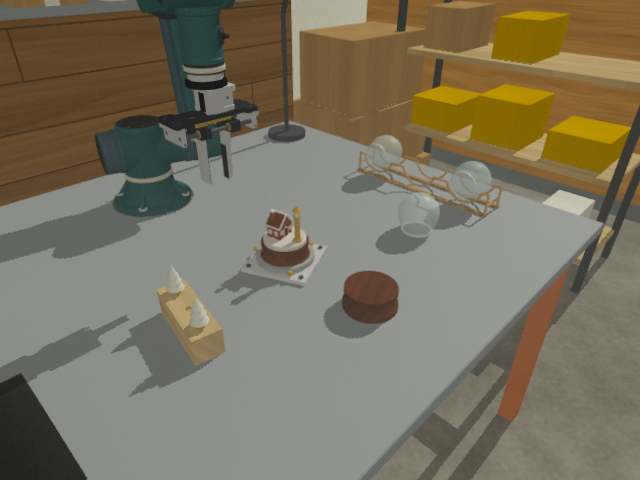

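View pics/s16c.png

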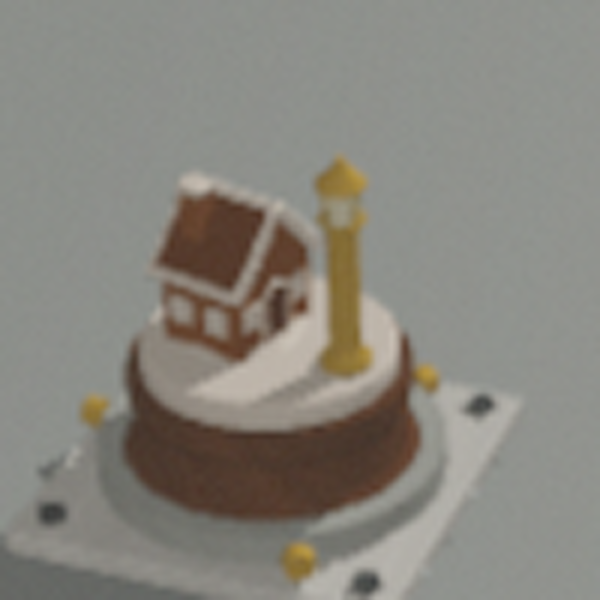

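View pics/t16c.png

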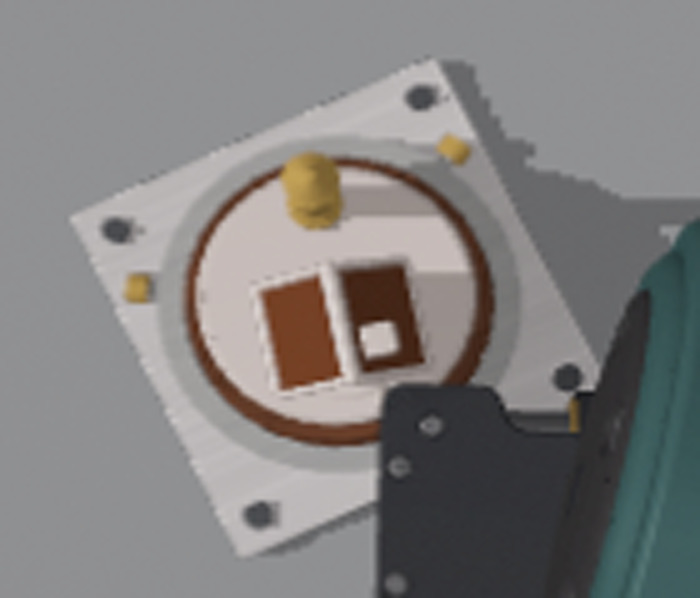

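View pics/wrist16.png

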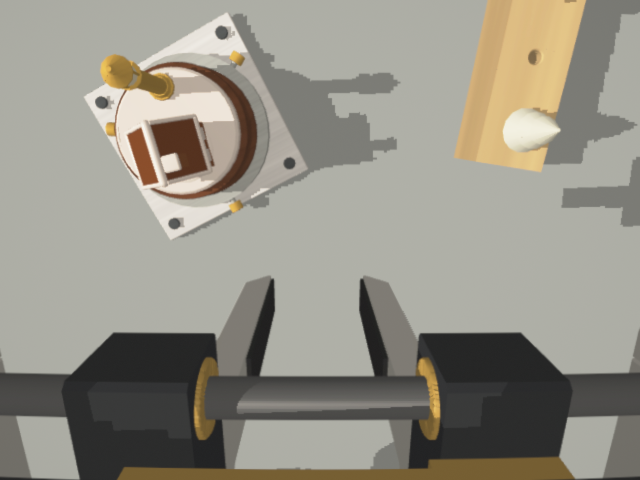

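Run:
```python
from bench import *
from h import *
ct=get_calibration("top");cs=get_calibration("scene")
T=lambda x,y:((x+.5)/5-.5+255,(y+.5)/4.6-.5+230)
S=lambda x,y:((x+.5)/6-.5+240,(y+.5)/6-.5+180)
print("apex (expect z .151)",tri([(ct,T(312,162)),(cs,S(340,158))]))
print("collar ctr top z.068",onz(ct,T(316,213),.068),onz(cs,S(347,358),.068))
for z in(.07,.151):print(proj(cs,[.5283,.0600,z]),proj(ct,[.5283,.06,z]))
print(S(340,158),S(347,358),T(312,162))
```

```text
apex (expect z .151) (array([0.53289546, 0.05874884, 0.15282608]), [np.float64(0.00043785757779212176), np.float64(0.0004378575777919543)])
collar ctr top z.068 [0.52480499 0.06067672 0.068     ] [0.52971489 0.06260946 0.068     ]
[[296.08443139 238.67768428]] [[318.14274533 273.75871121]]
[[295.39356126 205.72933855]] [[316.47025767 268.10744528]]
(296.25, 205.91666666666666) (297.4166666666667, 239.25) (317.0, 264.82608695652175)
```

>>> jog_arm(moves=[[0,0,0,0,0,0,40],[0,0,0,0,0,0,40]])

```text
time: 28.75
tool_pos: [0.4188, -0.0492, 0.3049]
ee_rot: [3.141, 0.0, -1.6]
wrist_force: [-0.3, 0.4, -0.4]
width: 0.04
```

```bash
python3 -c "
from bench import *
print(close_job())"
```

```text
the job is handed in; nothing more can be done
None
```

I pinned the plate to its base with the lamp post and handed the job in at about 29 s of the 61 s allowed. No verdict was reported.

**What I did:** I lifted the post out of the block, put its stem through the plate's hole and pressed lightly. I then dragged the plate clockwise about 7–8 mm along its circle (from the wrist pictures) until the stem caught in the base's hole. The stem had caught leaning against the far side of the hole. I straightened the post, let it sink, and pushed it past the sprung balls until it hit a firm stop. Then I opened the fingers, raised the gripper straight up and moved it clear.

**Last checks:**
- **Forces:** The highest vertical force I read was about 8 N. The readings are spot values at the end of each move, not a continuous record.
- **Seating:** In the pictures the collar looks flush on the plate. The gripper height at the stop was 175.5 mm; a fully seated post should give 175 mm.
- **Bystanders:** The final scene picture shows the firs, dome and spare base apparently where they started. I did not measure them.

**Checks that disagreed:**
- Triangulating the lantern's tip gave 152.8 mm height instead of 151, which is within the camera error.
- That same measurement put the tip about 4–5 mm off in x, which would mean a lean of about 3°. I think I picked the wrong pixel in the top view: the roof's centre there matches an upright post, and the scene view suggests about 1°.
- The finger opening stayed at 16 mm on a 12 mm shaft, so the grip was probably on the lantern rather than the shaft. The post leaned a little while dragging because of this.

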